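# Refit the dose pump's cover and lock its quarter-turn studs

## Task

The pump bay on the dispensary's dose pump stands open: take its cover out of the wire sorter, lower it gently, handle up, into the bay until it is fully home (do not let it drop or flop in), then lock it by pushing each of its two wing studs in and turning it a quarter turn clockwise so that it springs back into its notch. Knock nothing else on the counter out of place.

Things in the scene. Friction and masses are not known exactly. Their poses are not given: they have to be found in the camera images.
- cover_mid (a point): Middle of the cover, an aluminium tray 210 (x) by 96 (y) by 16 mm, 0.3 to 0.5 kg: a 3 mm face plate on a rim 10 mm wide, hollow between. z points out of the face on the handle's side, x along its length. This point is 8 mm above the rim's underside. It starts standing on a long edge (one y edge up) in the sorter, face towards the sorter's +y, and lifts straight up out of the wires (70 mm).
- cover: The same cover; origin in the middle of the rim's underside, 8 mm below cover_mid. Turned half round about z it looks the same and fits the pump as well. Laid face up on a flat surface it rests on its rim, with the studs' pins clear of the surface.
- cover_handle (a point): Middle of the bar of the cover's bow handle, 38 mm from cover_mid along the cover's z (bar axis 30 mm off the face): a round bar 10 mm thick, 60 mm long along the cover's x, on two 10 mm legs.
- stud_a_wing (a point): Middle of the wing of the stud at cover x = -76 mm, y = 0. The wing is 26 long (along the cover's x while unlocked), 9 thick, 20 mm high, on a collar 22 mm across; unpressed it spans 12.5 to 32.5 mm above the face and this point is 22.5 mm above it. x along the wing, z out of the face; it moves and turns with the stud.
- stud_b_wing (a point): The same for the other stud, at cover x = +76 mm.
- stud_a (a joint): How far stud a is pushed in, m: 0 out, 0.0075 fully in, against a spring of 3 N rising to 10.5 N. With the cover home, its cross-pin stands in the slot of the pump's receptacle and cannot turn until pushed in 5.5 mm or more; turned a quarter and let go, it springs back to about 0.003, into the locking notch.
- stud_b (a joint): The same for stud b.
- stud_a_turn (a joint): Turn of stud a, rad, clockwise seen from outside the face: 0 unlocked as at the start (wing along the cover), 1.57 stop, locked (wing across the cover). Stays where it is left (0.03 N m friction).
- stud_b_turn (a joint): The same for stud b.
- pump_seat (a point): Middle of the ledge in the pump's bay on which the cover's rim rests, 75 mm above the counter; x along the bay, towards the display head, z up. The bay is 213 by 99 mm at the ledge (1.5 mm of play each side of the cover), with 45 degree lead-ins 4.5 mm wide from 10 to 14.5 mm above the ledge. Home, cover_mid is 8 mm above this point, the cover's x along this x, either way round.
- pump: The dose pump, fixed; origin on the counter under pump_seat, same axes. Casing x -130 to +182 mm, y -65 to +65 mm. The side walls of the bay (y 54 to 65 mm either side) are 120 mm high, its ends (beyond x = 112 mm either way) 90 mm, the display head (x 132 to 182 mm) 150 mm.
- sorter: Fixed wire sorter, base 245 (x) by 210 (y -97 to +113) by 4 mm, origin on the counter under the cover's slot. Wire uprights 5 mm thick at x = +-50, y = -82.5, -61.5, -12, 12, 51.5, 98.5 mm, up to 67 mm high; end rails at x = +-117.5, 27 mm high. The cover stands on the base at y -8 to +8 mm, its face to +y, its top edge 100 mm above the counter.
- record_box: Yellow record box 200 (x) by 40 by 100 mm high, standing loose in the sorter at its y +55 to +95 mm, about 12 mm beyond the cover's handle. Origin: middle of its underside. Leave in place.
- steel_tray: Shallow steel tray 200 by 90 mm, 14 mm deep, standing on edge in the sorter at its y -65 to -79 mm, 90 mm high. Origin: middle of its lower edge. Leave in place.
- amber_bottle: Amber bottle, 52 mm across, 115 mm high; origin: middle of its underside. Leave in place.
- cup_stack: Stack of clear plastic cups, 69 mm across, 125 mm high; origin: middle of its underside. Leave in place.
- desk_clock: Small black desk clock, 45 (x) by 66 (y) by 66 mm high; origin: middle of its underside. Leave in place.
- marker: Marker pen lying along its x, 125 by 13 by 13 mm; origin: middle of its underside. Leave in place.
- card_pad: Pad of yellow cards, 80 (x) by 110 (y) by 14 mm; origin: middle of its underside. Leave in place.
There are look-alikes about, which are no part of the job. Leave any pink look-alike of the cover alone.

How it is judged:
By the outcome, as a careful person would: the job done as asked, in the order asked, and still so for the second after the job is handed in, with the robot touching nothing.
It also fails if it takes over 72 s, if anything falls off the work surface, if the arm or the gripper's body presses on something with over 40 N, if the wrist force passes 120 N, or if a joint passes its speed limit or range.

## Robot

A 6-joint arm with a two-finger parallel gripper is mounted at the origin on the work surface. World frame = base frame: x ahead of the robot, y to its left, z up, the work surface at z = 0. Lengths are in m, angles in rad, forces in N, time in s.
With the tool pointing down it reaches from about 0.35 to 0.975 m from the base axis. Payload 4.9 kg.
Tool frame: the origin (TCP) lies on the centre line of the jaws, within the pads' length; the fingertips stand 8 mm ahead of it and the grasp point (between the pads) lies 11 mm behind it; z points along the fingers, y is the direction in which the jaws open and shut (so a half turn about z gives the same grasp; the last joint's range is limited). The gripper opens to 85 mm and grips with 20 to 120 N. Pads are 22 mm wide; open, the fingers measure 114 mm over their backs; the gripper's body (76 mm by 85 mm) begins 54 mm behind the grasp point. The pads swing forward as they close: fully open they stand 13 mm farther back than shut.
Start: joints at [-1.272, 0.053, 1.613, -0, 1.476, -0.119], TCP at [0.254, -0.571, 0.239] pointing down, gripper open.
Joint ranges: [-3.01, 3.01], [-1.01, 2.22], [0.06, 2.58], [-1.02, 4.17], [0.09, 2.62], [-3.14, 3.14]. Speed limits (rad/s): [2.57, 2.57, 3.14, 3.14, 3.14, 3.14].

## Interface

Orientations are given as a unit quaternion [w, x, y, z].
In Python, from plant import manip gives the robot as it stands.
- The arm moves only by the tool step_arm, never from a script. Its argument "deltas" is a list of rows, each a list of 7 numbers: the shift along the tool's x, y, z in m, then the turn, a rotation vector about the tool's x, y, z in rad, then the gripper command: -1 is fully open, 1 is shut, values between are in proportion. In form: [[dx, dy, dz, ax, ay, az, hand], ...]. A call has 1 to 20 rows; each row is the pose to reach, as a shift and turn from the pose commanded when the call began, along the tool's axes at that moment; what a row does not reach only later rows make up. A row lasts 1/10 s, in which the tool goes at most 50 mm and 8.59 degrees, less where a joint would pass 70% of its speed; a pose out of reach is approached as far as the arm can. A call with a gripper value outside its range is refused whole. The fingers move at their own pace and stop on an object; the grip force is fixed at half the most. Time passes only in rows, so rows that repeat a pose let the fingers close. It gives the time, the measured TCP pose, the force and the opening at its end, in the units of the state.
- manip.state(): the state, without advancing time (a new reading comes with each control period).
- manip.grab_frame(name): name is "scene" or "top" or "wrist"; returns the picture (384x512x3 uint8, red, green, blue); there is no depth.
- manip.get_calibration(name): a dict with "fov_y" (degrees; the focal length in pixels is half the picture's height over the tangent of half this angle, whatever the lens; pixels are square), "cx", "cy" (the principal point, pixels), "R" (3x3) and "t" (3): a world point X has camera coordinates R X + t. Camera axes: x right, y down, z forward; pixel columns grow to the right and rows downward; lengths in m; the calibration is good to about 2 mm. A picture is of the moment at which its call begins: read the wrist's pose just before it. get_calibration takes no time and is no camera call; for the wrist camera it gives the pose at the moment of the call.
- manip.job_done(): hands the job in, once; it reports no verdict.
The state is a dict: "time": time; "joint_pos": joint angles; "joint_vel": joint speeds; "joint_efforts": joint torques, N m; "tool_pos": TCP position; "tool_rot": TCP orientation; "contact_force": force on the tool from outside, world axes, zero at the start; "ft_torque": the same for the moment, N m; "gripper_width": opening from 0.0 (shut) to 1.0 (fully open).
Only numpy, scipy, OpenCV 4.12 (cv2) and the standard library are available. Lean on these libraries where they do the work, as an engineer would, in place of code of your own. Each camera call takes 0.05 s, during which the arm holds its last target.

## Working session

There is one attempt and no reset: what is moved stays moved. The work goes in short steps, Python scripts to look and compute and a tool call to move; the robot and the scene stay as the last step left them, time stands still between calls to the robot, and variables do not carry over. Pictures are saved under pics/ and viewed, and the job is handed in when it is done.

Besides the shell and the picture viewer there is one more tool, called after ">>>" by a JSON object that holds its "name" and its "arguments". step_arm: Moves the arm, as the interface text tells. Its arguments: {"type":"object","properties":{"deltas":{"type":"array"}},"required":["deltas"]}

```bash
ls; mkdir -p pics; python3 - <<'E'
from plant import manip
import cv2
for n in ["scene","top","wrist"]:
    c=manip.get_calibration(n); im=manip.grab_frame(n)
    cv2.imwrite(f"pics/{n}0.png",cv2.resize(im[:,:,::-1],(800,600),interpolation=cv2.INTER_CUBIC))
    cv2.imwrite(f"pics/{n}0raw.png",im[:,:,::-1])
    print(n,c)
print(manip.state())
E
```

```text
pics
scene {'fov_y': 48.85200962906676, 'cx': 251.17591386674326, 'cy': 186.30719288178085, 'R': array([[-0.5686658 ,  0.82250353, -0.01035119],
       [ 0.64345082,  0.43696173, -0.62851849],
       [-0.51243561, -0.36407745, -0.77772576]]), 't': array([ 0.22009669, -0.31557498,  1.79005851])}
top {'fov_y': 42.412613195685886, 'cx': 253.96753402670566, 'cy': 195.4047320208567, 'R': array([[-0.01462308, -0.99989197,  0.00148762],
       [-0.993976  ,  0.01437492, -0.10865113],
       [ 0.10861801, -0.00306747, -0.99407883]]), 't': array([0.085807  , 0.50048565, 1.38782181])}
wrist {'fov_y': 61.90314012575716, 'cx': 253.27229153575811, 'cy': 199.31021589434178, 'R': array([[ 0.40600166, -0.91386895, -0.00248774],
       [-0.86759707, -0.386297  ,  0.31312929],
       [-0.28712015, -0.12497266, -0.94970725]]), 't': array([-0.62363754, -0.04076781,  0.37925764])}
{'time': 0.15, 'joint_pos': array([-1.27200519e+00,  5.32211896e-02,  1.61397289e+00,  6.59252055e-05,
        1.47602681e+00, -1.18995423e-01]), 'joint_vel': array([-0.00047414, -0.00186214, -0.00245754, -0.0019791 , -0.00027126,
       -0.00135933]), 'joint_efforts': array([ 3.17222894e-04, -3.94241023e+01, -3.70721591e+01, -1.46130897e-04,
        4.62492375e-03, -3.24164341e-05]), 'tool_pos': array([ 0.25346473, -0.57077639,  0.23833894]), 'tool_rot': array([-8.13777952e-04,  9.78261351e-01,  2.07374217e-01, -4.04094309e-05]), 'contact_force': array([-0.63844629,  0.56129627,  0.05617408]), 'ft_torque': array([-0.00860904,  0.0257031 , -0.02075436]), 'gripper_width': 1.0025938997471242}
```

View pics/scene0.png

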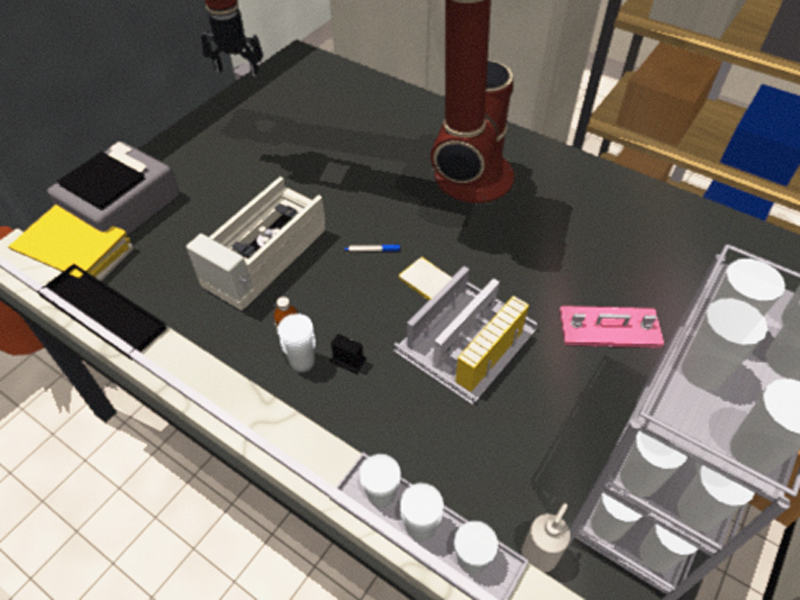

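View pics/top0.png

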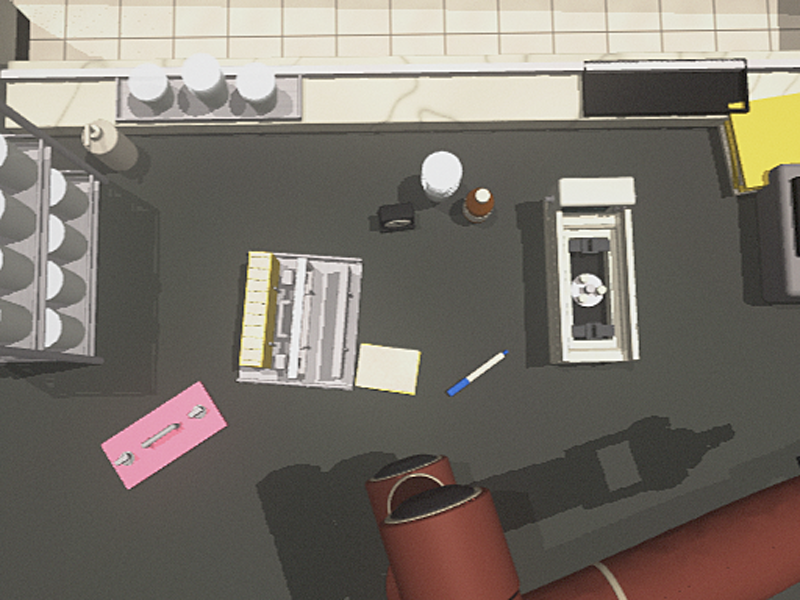

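View pics/wrist0.png

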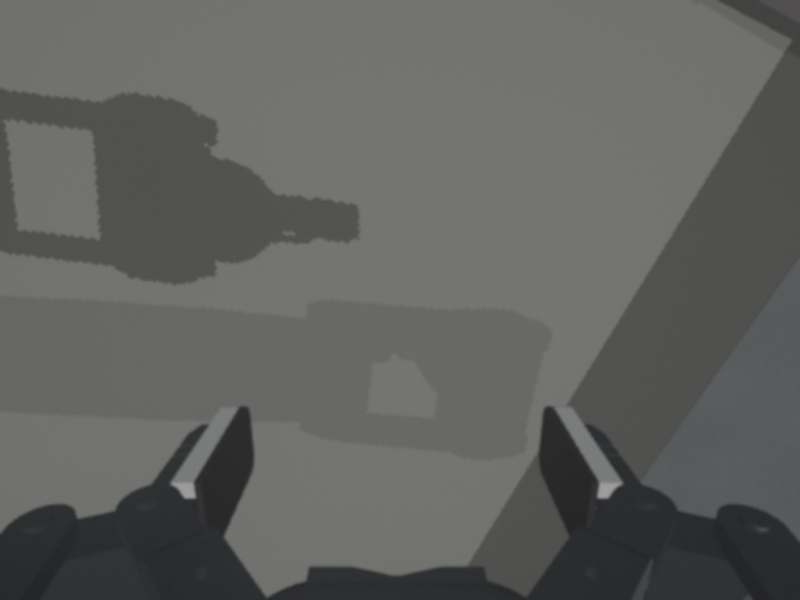

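```bash
cat > h.py <<'E'
import numpy as np, cv2
from plant import manip
def K(c,H=384):
    f=H/2/np.tan(np.radians(c['fov_y']/2)); return f,c['cx'],c['cy']
def proj(c,X):
    f,cx,cy=K(c); p=np.asarray(X,float)@np.array(c['R']).T+c['t']
    return np.stack([cx+f*p[...,0]/p[...,2],cy+f*p[...,1]/p[...,2]],-1)
def back(c,uv,z):
    f,cx,cy=K(c); R=np.array(c['R']); C=-R.T@c['t']
    d=R.T@np.array([(uv[0]-cx)/f,(uv[1]-cy)/f,1.]); s=(z-C[2])/d[2]; return C+s*d
def crop(im,u0,v0,u1,v1,k,name):
    a=cv2.resize(im[v0:v1,u0:u1],None,fx=k,fy=k,interpolation=cv2.INTER_CUBIC); cv2.imwrite(name,a)
E
python3 - <<'E'
from h import *
im=cv2.imread('pics/top0raw.png')
crop(im,145,150,275,255,6,'pics/topsort.png')
crop(im,340,105,415,240,4.4,'pics/toppump.png')
im=cv2.imread('pics/scene0raw.png')
crop(im,245,160,350,260,6,'pics/scsort.png')
crop(im,115,110,215,200,6,'pics/scpump.png')
E
```

```text
(no output)
```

View pics/topsort.png

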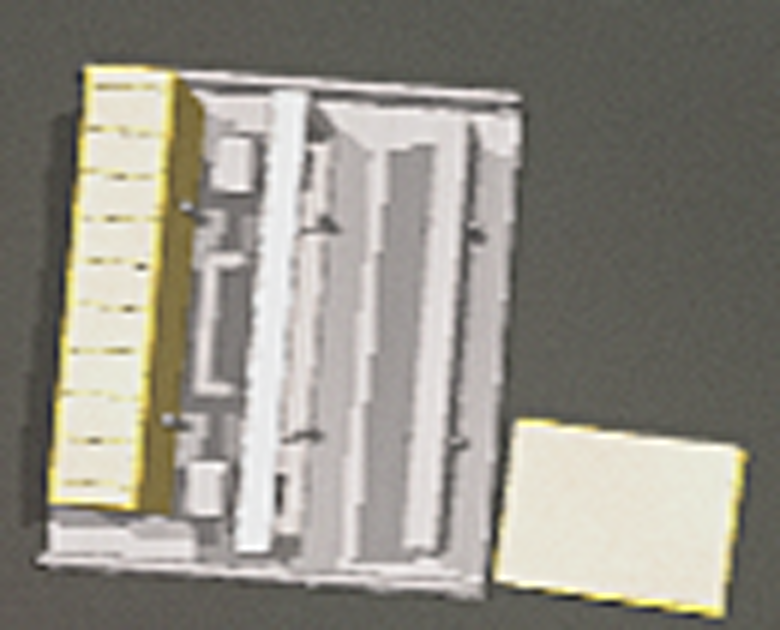

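View pics/toppump.png

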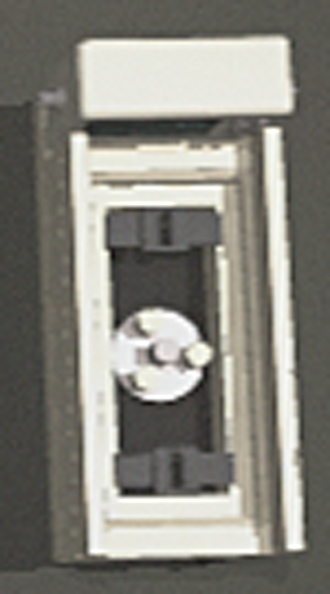

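View pics/scsort.png

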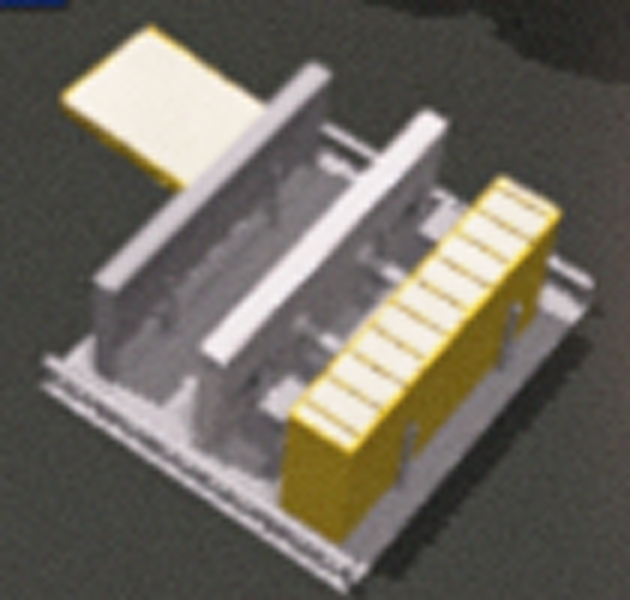

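View pics/scpump.png

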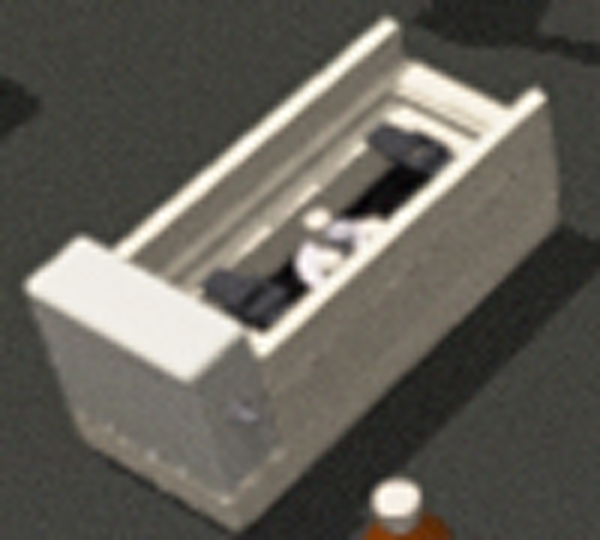

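```bash
cat >> h.py <<'E'
from scipy.optimize import least_squares
def fitpose(obs,x0):
    # obs: list (calib, uv, local xyz); solves x,y,yaw
    def r(p):
        c,s=np.cos(p[2]),np.sin(p[2]); o=[]
        for cal,uv,l in obs:
            X=[p[0]+c*l[0]-s*l[1],p[1]+s*l[0]+c*l[1],l[2]]
            o.append(proj(cal,X)-uv)
        return np.ravel(o)
    s=least_squares(r,x0,loss='soft_l1'); return s.x,r(s.x).reshape(-1,2).round(1)
E
python3 - <<'E'
from h import *
T=manip.get_calibration('top');S=manip.get_calibration('scene')
t=lambda u,v:np.array([340+u/4.4,105+v/4.4]); s=lambda u,v:np.array([115+u/6,110+v/6])
o=[(T,t(90,553),(-.13,.065,.12)),(S,s(545,93),(-.13,.065,.12)),(T,t(302,550),(-.13,-.065,.12)),(S,s(388,17),(-.13,-.065,.12)),
(T,t(80,38),(.182,.065,.15)),(S,s(188,381),(.182,.065,.15)),(T,t(289,38),(.182,-.065,.15)),(S,s(27,287),(.182,-.065,.15)),(T,t(293,113),(.132,-.065,.15)),(S,s(82,237),(.132,-.065,.15)),(T,t(82,116),(.132,.065,.15))]
p,r=fitpose(o,[.6,-.3,0]); print('pump',p,r.tolist())
for sub in (0,1):
    oo=[x for x in o if (x[0] is T)==(sub==0)]; print(fitpose(oo,p)[0])
t=lambda u,v:np.array([145+u/6,150+v/6]); s=lambda u,v:np.array([245+u/6,160+v/6])
o=[(T,t(276,90),(.105,.008,.1)),(T,t(311,90),(.105,-.008,.1)),(T,t(235,552),(-.105,.008,.1)),(T,t(268,552),(-.105,-.008,.1)),
(S,s(225,362),(.105,.008,.1)),(S,s(203,348),(.105,-.008,.1)),(S,s(447,122),(-.105,.008,.1)),(S,s(425,108),(-.105,-.008,.1))]
p,r=fitpose(o,[.6,.1,0]); print('cover',p,r.tolist())
for sub in (0,1):
    oo=[x for x in o if (x[0] is T)==(sub==0)]; print(fitpose(oo,p)[0])
# other things: bottle, cups, clock, marker, cards at heights
for n,uv,z in [('marker1',(445,395),.01),('marker2',(508,350),.01),('card',(388,369),.014),('bottle',(483,195),.115),('cup',(441,170),.125),('clock',(397,215),.066),('pink',(165,433),.016)]:
    print(n,back(T,(uv[0]*.64,uv[1]*.64),z).round(3))
E
```

```text
pump [ 0.52227607 -0.26407205  0.0062576 ] [[-0.8, 0.6], [-0.0, -0.1], [-0.0, 0.2], [-0.7, -0.4], [-1.3, -0.3], [-0.3, -0.5], [0.0, -1.3], [-1.8, -1.0], [0.1, 0.1], [-0.4, -1.5], [-0.9, 0.4]]
[ 0.52230996 -0.26522114  0.00397166]
[ 0.52345757 -0.26047704  0.01324437]
cover [ 0.47524339  0.25269012 -0.08420445] [[-0.9, -0.3], [-0.9, 0.1], [-0.6, -0.2], [-0.2, 0.2], [-0.6, -0.4], [-1.0, -0.7], [-0.2, -0.5], [-0.5, -0.4]]
[ 0.47506845  0.25094895 -0.09060583]
[ 0.47598087  0.25527697 -0.07685614]
marker1 [ 0.337 -0.007  0.01 ]
marker2 [ 0.418 -0.125  0.01 ]
card [0.386 0.096 0.014]
bottle [ 0.683 -0.074  0.115]
cup [ 0.726 -0.001  0.125]
clock [0.661 0.076 0.066]
pink [0.276 0.502 0.016]
```

```bash
cat >> h.py <<'E'
from scipy.spatial.transform import Rotation as Ro
def Rq(q): return Ro.from_quat([q[1],q[2],q[3],q[0]])
def Rdown(a): # tool down, tool y at azimuth a
    y=np.array([np.cos(a),np.sin(a),0]); z=np.array([0,0,-1.]); return Ro.from_matrix(np.stack([np.cross(y,z),y,z],1))
def delta(p,R,s=None):
    s=s or manip.state(); R0=Rq(s['tool_rot'])
    return (R0.inv().apply(np.array(p)-s['tool_pos'])).round(4).tolist(), (R0.inv()*R).as_rotvec().round(4).tolist()
E
python3 - <<'E'
from h import *
print(delta([.475,.2525,.23],Rdown(1.487)))
E
```

```text
([0.5365, -0.6626, 0.0095], [-0.0002, -0.0022, -2.64])
```

>>> {"name": "step_arm", "arguments": {"deltas": [[0.13,-0.165,0,0,0,-0.66,0],[0.13,-0.165,0,0,0,-0.66,0],[0.13,-0.165,0,0,0,-0.66,0],[0.13,-0.165,0,0,0,-0.66,0],[0.27,-0.33,0,0,0,-1.32,0],[0.27,-0.33,0,0,0,-1.32,0],[0.27,-0.33,0,0,0,-1.32,0],[0.27,-0.33,0,0,0,-1.32,0],[0.27,-0.33,0,0,0,-1.32,0],[0.4,-0.5,0.005,0,0,-1.98,0],[0.4,-0.5,0.005,0,0,-1.98,0],[0.4,-0.5,0.005,0,0,-1.98,0],[0.4,-0.5,0.005,0,0,-1.98,0],[0.4,-0.5,0.005,0,0,-1.98,0],[0.5365,-0.6626,0.0095,0,-0.002,-2.64,0],[0.5365,-0.6626,0.0095,0,-0.002,-2.64,0],[0.5365,-0.6626,0.0095,0,-0.002,-2.64,0],[0.5365,-0.6626,0.0095,0,-0.002,-2.64,0],[0.5365,-0.6626,0.0095,0,-0.002,-2.64,0],[0.5365,-0.6626,0.0095,0,-0.002,-2.64,0]]}}

```text
time: 2.15
tool_pos: [0.4748, 0.2537, 0.229]
tool_rot: [-0.001, 0.04, 0.999, -0.001]
contact_force: [0.5, -1.5, 0.5]
gripper_width: 0.501
```

```bash
python3 - <<'E'
from h import *
s=manip.state(); c=manip.get_calibration('wrist'); im=manip.grab_frame('wrist')[:,:,::-1]
cv2.imwrite('pics/w1raw.png',im); crop(im,0,0,512,384,1.5,'pics/w1.png')
print(s); np.save('w1.npy',c,allow_pickle=True)
E
```

```text
{'time': 2.15, 'joint_pos': array([ 3.53197140e-01, -1.47559370e-01,  1.82360471e+00, -1.36336210e-03,
        1.46737815e+00, -1.13660591e+00]), 'joint_vel': array([-0.04499301, -0.04025615,  0.03220968, -0.01703865,  0.01304946,
        0.03057027]), 'joint_efforts': array([  1.14258505, -29.75682378, -37.4695766 ,   0.12922977,
        -0.09715868,  -0.1887422 ]), 'tool_pos': array([0.47482598, 0.25373657, 0.22902359]), 'tool_rot': array([-5.85315076e-04,  4.04146095e-02,  9.99182347e-01, -9.77264592e-04]), 'contact_force': array([ 0.49286564, -1.45271506,  0.46391072]), 'ft_torque': array([-0.04403547, -0.03102519,  0.03232567]), 'gripper_width': 0.5006658785275934}
```

View pics/w1.png

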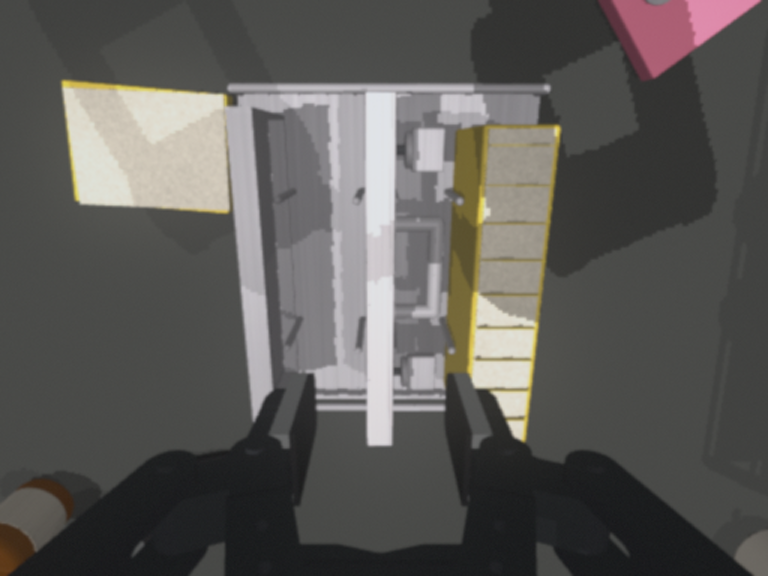

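```bash
python3 - <<'E'
from h import *
c=np.load('w1.npy',allow_pickle=True).item()
w=lambda u,v:np.array([u/1.5,v/1.5])
o=[(c,w(366,92),(-.105,-.008,.1)),(c,w(395,92),(-.105,.008,.1)),(c,w(368,445),(.105,-.008,.1)),(c,w(392,445),(.105,.008,.1))]
p,r=fitpose(o,[.475,.25,-.08]);print(p,r.tolist())
print(delta([p[0],p[1],.13],Rdown(np.pi/2+p[2])))
print(delta([p[0],p[1],.084],Rdown(np.pi/2+p[2])))
E
```

```text
[ 0.47515845  0.25378752 -0.0816803 ] [[-0.9, -0.6], [0.9, -0.6], [-0.3, 1.5], [0.3, 1.5]]
([-0.0004, 0.0016, 0.0991], [-0.0024, -0.0009, -0.0018])
([-0.0005, 0.0017, 0.1451], [-0.0024, -0.0009, -0.0018])
```

>>> {"name": "step_arm", "arguments": {"deltas": [[0,0.001,0.05,0,0,0,0],[0,0.001,0.1,0,0,0,0],[0,0.001,0.1,0,0,0,0],[0,0.001,0.12,0,0,0,0],[0,0.001,0.135,0,0,0,0],[0,0.001,0.145,0,0,0,0],[0,0.001,0.145,0,0,0,0]]}}

```text
time: 2.9
tool_pos: [0.4748, 0.2523, 0.0844]
tool_rot: [-0.001, 0.042, 0.999, -0.001]
contact_force: [-0.3, -0.0, -0.2]
gripper_width: 0.498
```

```bash
python3 - <<'E'
from h import *
s=manip.state(); c=manip.get_calibration('wrist'); im=manip.grab_frame('wrist')[:,:,::-1]
crop(im,0,0,512,384,1.5,'pics/w2.png'); print(s['tool_pos'],s['contact_force'])
print(delta([.4752,.2538,.084],Rdown(np.pi/2-.082),s))
E
```

```text
[0.47478549 0.25229074 0.08435068] [-0.33901188 -0.008179   -0.15640709]
([-0.0003, 0.0015, 0.0003], [-0.0021, -0.001, -0.0026])
```

View pics/w2.png

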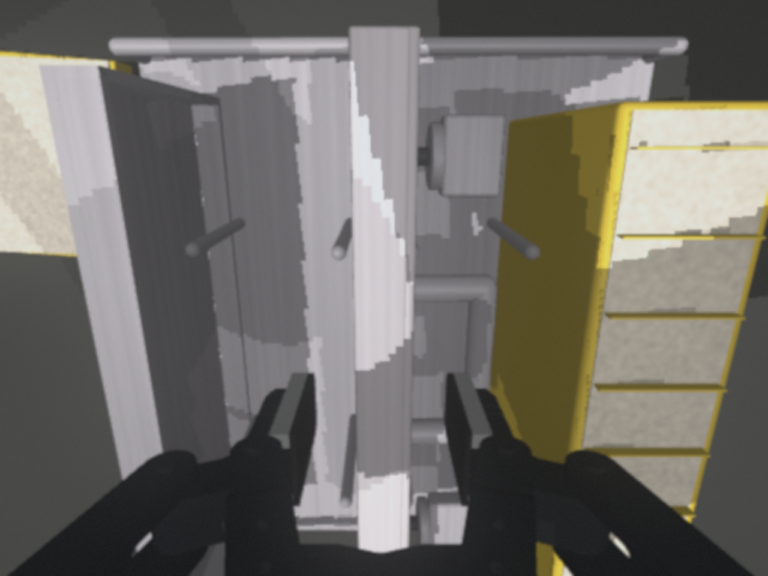

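>>> {"name": "step_arm", "arguments": {"deltas": [[0,0.001,0,0,0,0,1],[0,0.001,0,0,0,0,1],[0,0.001,0,0,0,0,1],[0,0.001,0,0,0,0,1],[0,0.001,0,0,0,0,1],[0,0.001,0,0,0,0,1]]}}

```text
time: 3.55
tool_pos: [0.4761, 0.2534, 0.0863]
tool_rot: [0.001, 0.042, 0.999, -0.001]
contact_force: [-1.1, -3.9, 5.5]
gripper_width: 0.168
```

>>> {"name": "step_arm", "arguments": {"deltas": [[0,0.001,-0.02,0,0,0,1],[0,0.001,-0.05,0,0,0,1],[0,0.001,-0.08,0,0,0,1],[0,0.001,-0.11,0,0,0,1],[0,0.001,-0.14,0,0,0,1],[0,0.001,-0.17,0,0,0,1],[0,0.001,-0.19,0,0,0,1],[0,0.001,-0.19,0,0,0,1]]}}

```text
time: 4.35
tool_pos: [0.4766, 0.2559, 0.2784]
tool_rot: [0.003, 0.042, 0.999, 0.001]
contact_force: [-0.0, 0.0, -2.1]
gripper_width: 0.172
```

```bash
python3 - <<'E'
from h import *
s=manip.state(); im=manip.grab_frame('wrist')[:,:,::-1]
crop(im,0,0,512,384,1.2,'pics/w3.png'); print(s['tool_pos'],s['contact_force'],s['joint_pos'].round(3))
im=manip.grab_frame('scene')[:,:,::-1]; crop(im,0,0,512,384,1.5,'pics/s3.png')
print(delta([.45,-.03,.26],Rdown(0.0),s))
E
```

```text
[0.47664518 0.25593421 0.27838638] [-0.03862961  0.00831944 -2.09970916] [ 3.560e-01 -1.740e-01  1.765e+00 -1.000e-03  1.544e+00 -1.132e+00]
([0.0028, -0.2872, 0.0178], [0.0061, 0.0036, 1.4873])
```

View pics/w3.png

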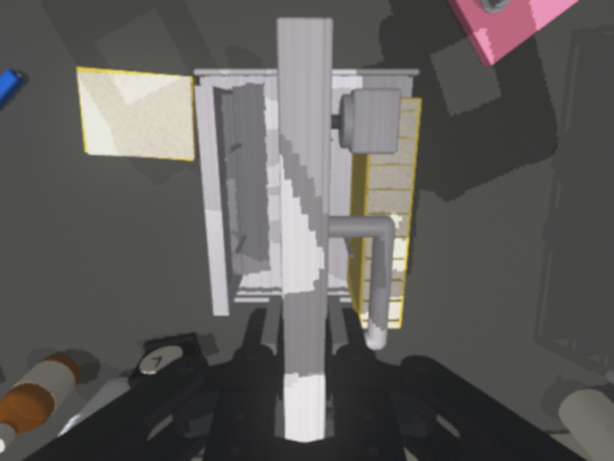

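View pics/s3.png

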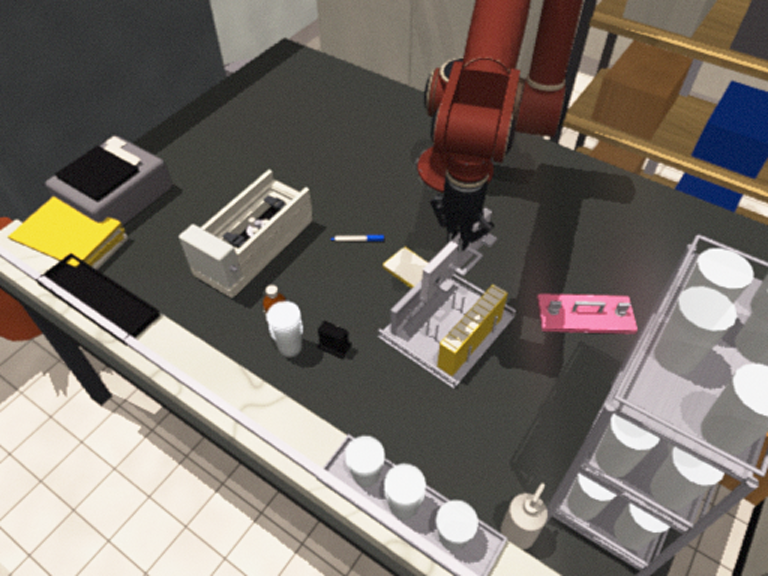

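>>> {"name": "step_arm", "arguments": {"deltas": [[0,-0.06,0,0,0,0.4,1],[0,-0.06,0,0,0,0.4,1],[0,-0.06,0,0,0,0.4,1],[0,-0.12,0,0,0,0.8,1],[0,-0.12,0,0,0,0.8,1],[0,-0.12,0,0,0,0.8,1],[0.003,-0.2,0,0,0,1.2,1],[0.003,-0.2,0,0,0,1.2,1],[0.003,-0.2,0,0,0,1.2,1],[0.003,-0.287,0,0,0.003,1.487,1],[0.003,-0.287,0,0,0.003,1.487,1],[0.003,-0.287,0,0,0.003,1.487,1],[0.003,-0.287,0,0,0.003,1.487,1]]}}

```text
time: 5.75
tool_pos: [0.4474, -0.0308, 0.2727]
tool_rot: [-0.003, 0.707, 0.707, -0.001]
contact_force: [-0.6, 0.7, -3.2]
gripper_width: 0.172
```

>>> {"name": "step_arm", "arguments": {"deltas": [[0,0.03,0,-0.3,0,0,1],[0,0.03,0,-0.3,0,0,1],[0,0.04,0.03,-0.6,0,0,1],[0,0.04,0.03,-0.6,0,0,1],[0,0.05,0.06,-0.9,0,0,1],[0,0.05,0.06,-0.9,0,0,1],[0,0.05,0.09,-1.05,0,0,1],[0,0.05,0.09,-1.05,0,0,1],[0,0.05,0.09,-1.05,0,0,1],[0,0.05,0.09,-1.05,0,0,1]]}}

```text
time: 6.75
tool_pos: [0.5086, -0.0306, 0.1871]
tool_rot: [0.35, 0.613, 0.615, 0.352]
contact_force: [-0.1, 0.8, -3.9]
gripper_width: 0.171
```

```bash
python3 - <<'E'
from h import *
s=manip.state(); print(s['joint_pos'].round(3),s['tool_pos'],Rq(s['tool_rot']).as_matrix().round(3).tolist(),s['contact_force'])
im=manip.grab_frame('scene')[:,:,::-1]; crop(im,150,60,400,240,3,'pics/s4.png')
im=manip.grab_frame('wrist')[:,:,::-1]; crop(im,0,0,512,384,1.2,'pics/w4.png')
E
```

```text
[-0.387 -0.846  2.584  0.73   0.515 -0.865] [ 0.50858749 -0.03060141  0.18707277] [[-0.003, 0.507, 0.862], [1.0, 0.0, 0.004], [0.002, 0.862, -0.507]] [-0.11242012  0.79719231 -3.91604431]
```

View pics/s4.png

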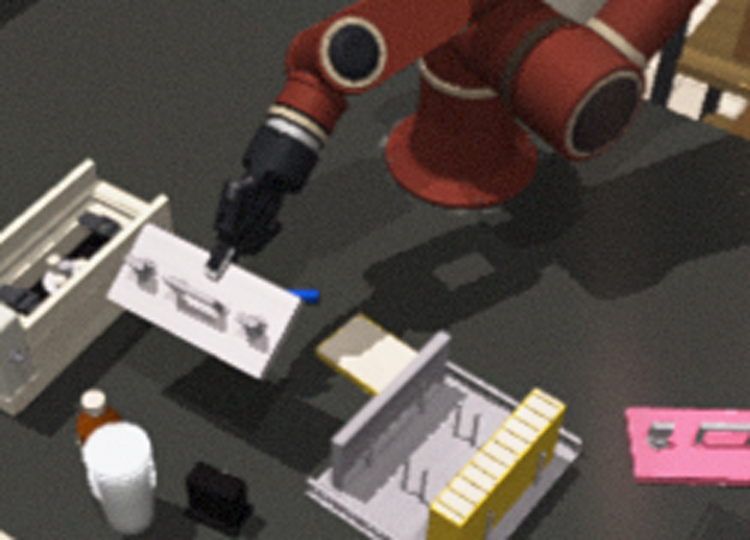

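View pics/w4.png

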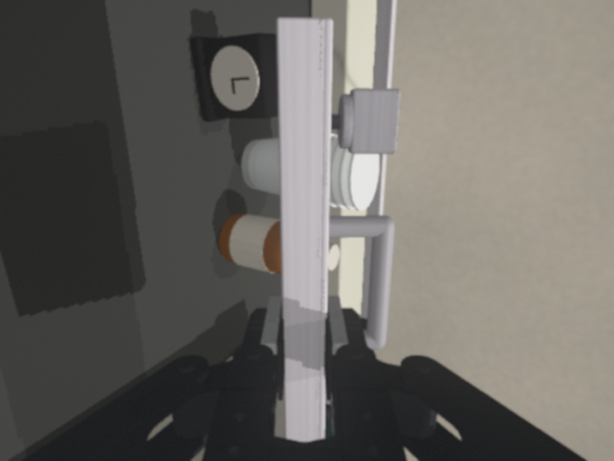

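>>> {"name": "step_arm", "arguments": {"deltas": [[0,0.018,0.03,0.1,0,0,1],[0,0.018,0.03,0.2,0,0,1],[0,0.018,0.03,0.2,0,0,1]]}}

```text
time: 7.15
tool_pos: [0.5461, -0.0316, 0.1913]
tool_rot: [0.289, 0.644, 0.646, 0.29]
contact_force: [0.9, 0.5, -2.3]
gripper_width: 0.168
```

```bash
python3 - <<'E'
from h import *
s=manip.state(); print(s['joint_pos'].round(3),s['tool_pos'],Rq(s['tool_rot']).as_matrix().round(3).tolist(),s['contact_force'])
E
```

```text
[-0.31  -0.6    2.377  0.427  0.589 -0.573] [ 0.54614086 -0.03158898  0.1912948 ] [[-0.002, 0.665, 0.747], [1.0, 0.002, 0.002], [-0.0, 0.747, -0.665]] [ 0.94989712  0.53331507 -2.30125599]
```

>>> {"name": "step_arm", "arguments": {"deltas": [[0,-0.02,0.018,0,0,0,1],[0,-0.04,0.036,0,0,0,1],[0,-0.06,0.054,0,0,0,1],[0,-0.075,0.067,0,0,0,1],[0,-0.085,0.076,0,0,0,1],[0,-0.09,0.08,0,0,0,1],[0,-0.09,0.08,0,0,0,1]]}}

```text
time: 7.85
tool_pos: [0.5418, -0.0312, 0.066]
tool_rot: [0.287, 0.646, 0.645, 0.289]
contact_force: [0.0, -0.1, -4.1]
gripper_width: 0.171
```

```bash
python3 - <<'E'
from h import *
s=manip.state(); print(s['joint_pos'].round(3),s['tool_pos'],Rq(s['tool_rot']).as_matrix().round(3).tolist(),s['contact_force'])
im=manip.grab_frame('scene')[:,:,::-1]; crop(im,150,60,350,240,3.3,'pics/s5.png')
E
```

```text
[-0.312 -0.344  2.447  0.817  0.321 -1.001] [ 0.54175239 -0.03121369  0.06595158] [[-0.0, 0.668, 0.744], [1.0, -0.002, 0.002], [0.002, 0.744, -0.668]] [ 0.01133853 -0.06830379 -4.05296496]
```

View pics/s5.png

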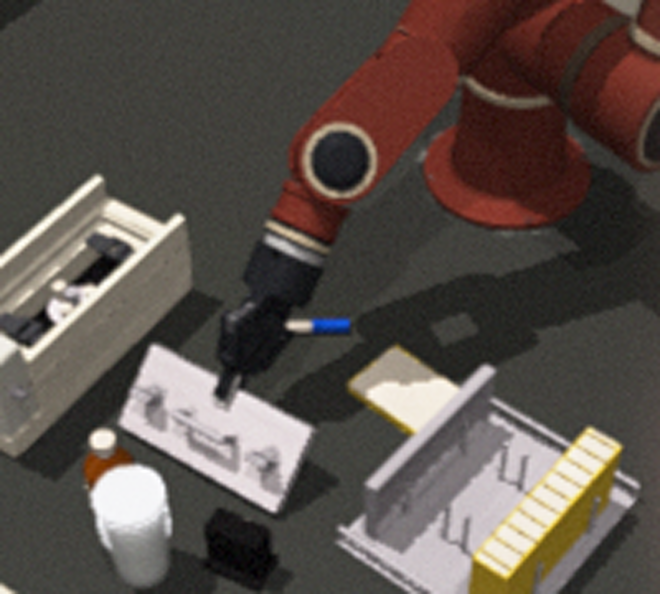

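>>> {"name": "step_arm", "arguments": {"deltas": [[0,-0.0022,0.002,0,0,0,1],[0,-0.0037,0.0033,0,0,0,1],[0,-0.0045,0.004,0,0,0,1],[0,-0.0045,0.004,0,0,0,1]]}}

```text
time: 8.3
tool_pos: [0.544, -0.0317, 0.0627]
tool_rot: [0.289, 0.645, 0.645, 0.29]
contact_force: [-0.1, -0.2, -2.7]
gripper_width: 0.171
```

>>> {"name": "step_arm", "arguments": {"deltas": [[0,-0.0045,0.004,0,0,0,0.62],[0,-0.0045,0.004,0,0,0,0.6],[0,-0.0045,0.004,0,0,0,0.58],[0,-0.0045,0.004,0,0,0,0.56],[0,-0.0045,0.004,0,0,0,0.54],[0,-0.0045,0.004,0,0,0,0.52],[0,-0.0045,0.004,0,0,0,0.5],[0,-0.0045,0.004,0,0,0,0.48],[0,-0.0045,0.004,0,0,0,0.46],[0,-0.0045,0.004,0,0,0,0.44]]}}

```text
time: 9.3
tool_pos: [0.5438, -0.0317, 0.0565]
tool_rot: [0.289, 0.645, 0.645, 0.289]
contact_force: [0.4, -0.9, -1.4]
gripper_width: 0.28
```

```bash
python3 - <<'E'
from h import *
s=manip.state(); print(s['joint_pos'].round(3),s['tool_pos'],s['contact_force'])
im=manip.grab_frame('scene')[:,:,::-1]; crop(im,170,110,300,230,5,'pics/s6.png')
im=manip.grab_frame('wrist')[:,:,::-1]; crop(im,0,0,512,384,1.2,'pics/w6.png')
E
```

```text
[-0.312 -0.309  2.444  0.898  0.299 -1.087] [ 0.54382069 -0.03166097  0.05648483] [ 0.38448984 -0.85876954 -1.42613587]
```

View pics/s6.png

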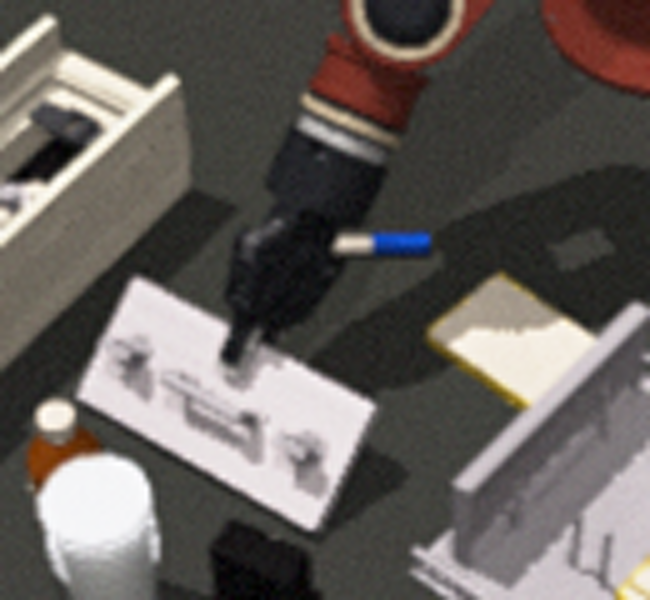

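View pics/w6.png

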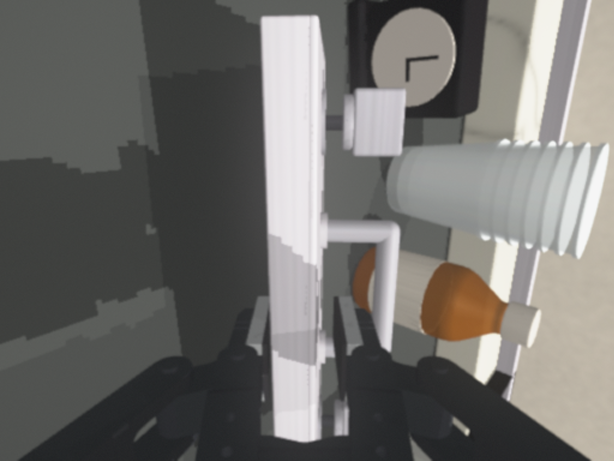

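>>> {"name": "step_arm", "arguments": {"deltas": [[0,-0.003,0,0,0,0,0.4],[0,-0.006,0,0,0,0,0.36],[0,-0.009,0,0,0,0,0.32],[0,-0.012,0,0,0,0,0.28],[0,-0.015,0,0,0,0,0.24],[0,-0.018,0,0,0,0,0.2],[0,-0.021,0,0,0,0,0.16],[0,-0.021,0,0,0,0,0.16]]}}

```text
time: 10.2
tool_pos: [0.5293, -0.0316, 0.0402]
tool_rot: [0.288, 0.645, 0.645, 0.289]
contact_force: [-1.6, -0.3, -0.5]
gripper_width: 0.421
```

```bash
python3 - <<'E'
from h import *
s=manip.state(); print(s['joint_pos'].round(3),s['tool_pos'],s['contact_force'])
im=manip.grab_frame('scene')[:,:,::-1]; crop(im,170,110,300,230,5,'pics/s7.png')
im=manip.grab_frame('wrist')[:,:,::-1]; crop(im,0,0,512,384,1.2,'pics/w7.png')
E
```

```text
[-0.325 -0.309  2.479  1.005  0.288 -1.207] [ 0.52928981 -0.03160897  0.04017651] [-1.56961118 -0.28200453 -0.47813374]
```

View pics/s7.png

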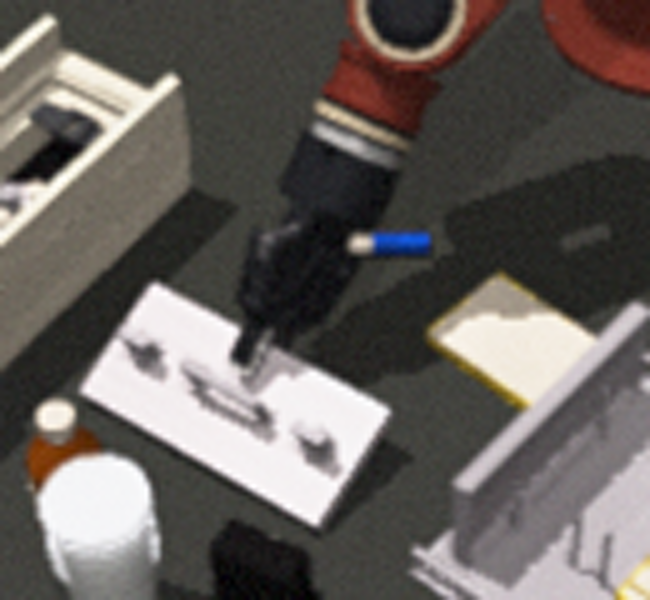

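View pics/w7.png

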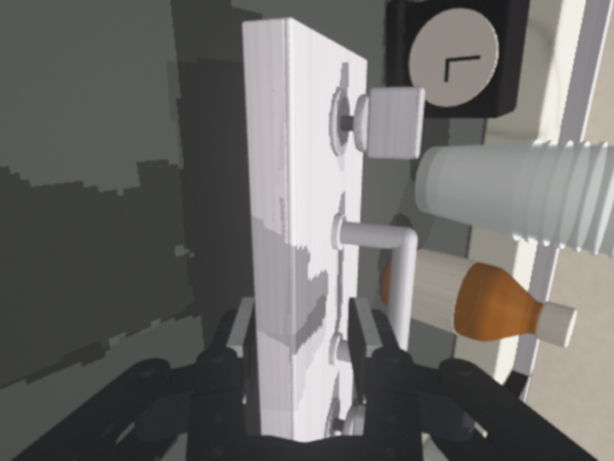

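```bash
python3 - <<'E'
from h import *
s=manip.state(); R0=Rq(s['tool_rot']); p0=s['tool_pos']; q=np.array([0,-.030,.008])
t0=p0+R0.apply(q); print(t0)
for k in (.2,.4,.6,.8,1):
    R=R0*Ro.from_rotvec([.35*k,0,0]); t=t0+[-.05*k,0,-.006*min(1,k*2)]
    p=t-R.apply(q); print(R0.inv().apply(p-p0).round(4),round(.35*k,3),p.round(3))
E
```

```text
[ 0.51564525 -0.03159618  0.01292172]
[ 0.     -0.008  -0.0037] 0.07 [ 0.522 -0.032  0.037]
[ 0.     -0.0161 -0.0075] 0.14 [ 0.513 -0.032  0.034]
[ 0.     -0.0235 -0.0119] 0.21 [ 0.505 -0.032  0.031]
[ 0.     -0.0301 -0.0172] 0.28 [ 0.497 -0.032  0.03 ]
[ 0.     -0.0369 -0.0225] 0.35 [ 0.488 -0.032  0.028]
```

>>> {"name": "step_arm", "arguments": {"deltas": [[0,-0.004,-0.002,0.035,0,0,0.16],[0,-0.008,-0.0037,0.07,0,0,0.16],[0,-0.012,-0.0056,0.105,0,0,0.16],[0,-0.016,-0.0075,0.14,0,0,0.16],[0,-0.02,-0.0097,0.175,0,0,0.16],[0,-0.0235,-0.012,0.21,0,0,0.16],[0,-0.0235,-0.012,0.21,0,0,0.16]]}}

```text
time: 11.0
tool_pos: [0.5066, -0.032, 0.0329]
tool_rot: [0.221, 0.671, 0.672, 0.221]
contact_force: [0.6, 0.8, 0.2]
gripper_width: 0.42
```

```bash
python3 - <<'E'
from h import *
s=manip.state(); print(s['joint_pos'].round(3),s['tool_pos'],s['contact_force'])
im=manip.grab_frame('scene')[:,:,::-1]; crop(im,170,110,300,230,5,'pics/s8.png')
im=manip.grab_frame('wrist')[:,:,::-1]; crop(im,0,0,512,384,1.2,'pics/w8.png')
E
```

```text
[-0.308 -0.335  2.432  0.413  0.467 -0.625] [ 0.50663302 -0.0320392   0.03294212] [0.60867464 0.80645664 0.2245614 ]
```

View pics/s8.png

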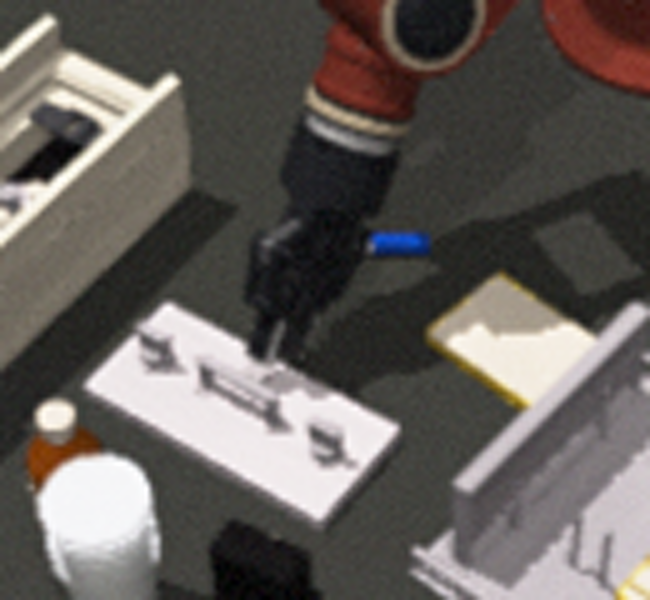

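View pics/w8.png

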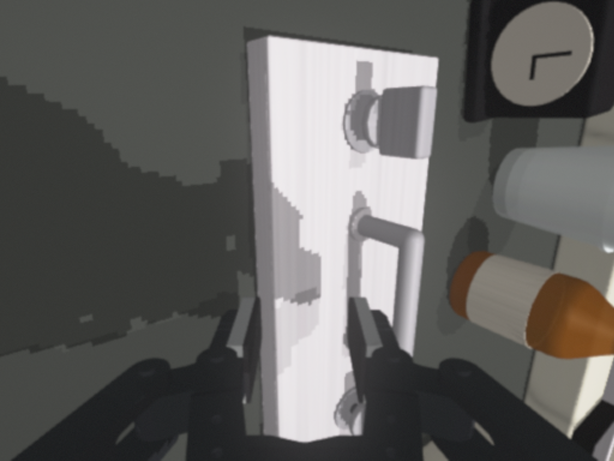

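>>> {"name": "step_arm", "arguments": {"deltas": [[0,-0.01,-0.008,0,0,0,0.16],[0,-0.016,-0.02,0,0,0,0.16],[0,-0.016,-0.05,0.1,0,0,0.16],[0,-0.016,-0.1,0.25,0,0,0.16],[0,-0.016,-0.14,0.4,0,0,0.16],[0,-0.016,-0.14,0.55,0,0,0.16],[0,0,-0.14,0.63,0,0,0.16],[0,0,-0.14,0.63,0,0,0.16],[0,0,-0.14,0.63,0,0,0.16]]}}

```text
time: 12.0
tool_pos: [0.4228, -0.0315, 0.1433]
tool_rot: [-0.0, 0.706, 0.708, 0.001]
contact_force: [-0.1, -1.2, -0.9]
gripper_width: 0.422
```

```bash
python3 - <<'E'
from h import *
s=manip.state(); print(s['joint_pos'].round(3),s['tool_pos'],s['contact_force'],Rq(s['tool_rot']).as_matrix().round(3).tolist())
c=manip.get_calibration('wrist'); np.save('w9.npy',c,allow_pickle=True)
im=manip.grab_frame('wrist')[:,:,::-1]; crop(im,0,0,512,384,1.5,'pics/w9.png')
im=manip.grab_frame('top')[:,:,::-1]; crop(im,210,100,340,260,4,'pics/t9.png')
E
```

```text
[-0.252 -0.385  2.162  0.003  1.365 -0.254] [ 0.42278156 -0.03153681  0.14332623] [-0.10767958 -1.23010812 -0.93828567] [[-0.002, 1.0, 0.001], [1.0, 0.002, 0.002], [0.002, 0.001, -1.0]]
```

View pics/w9.png

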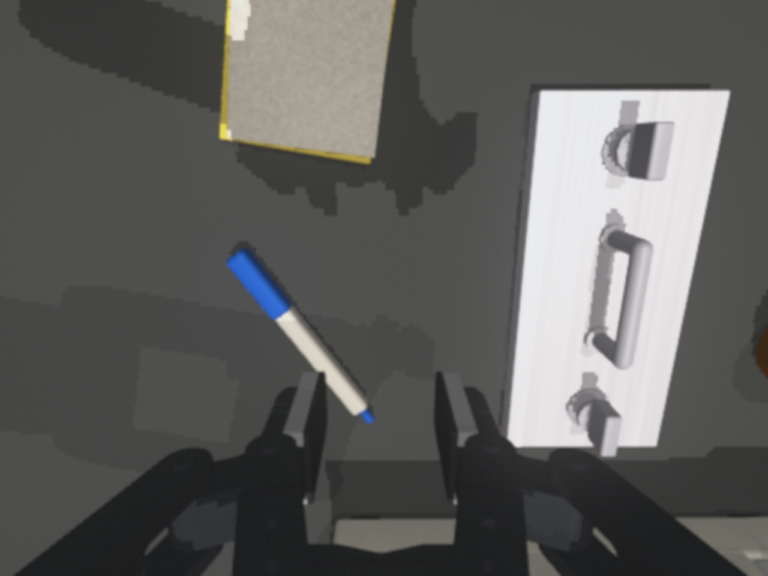

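View pics/t9.png

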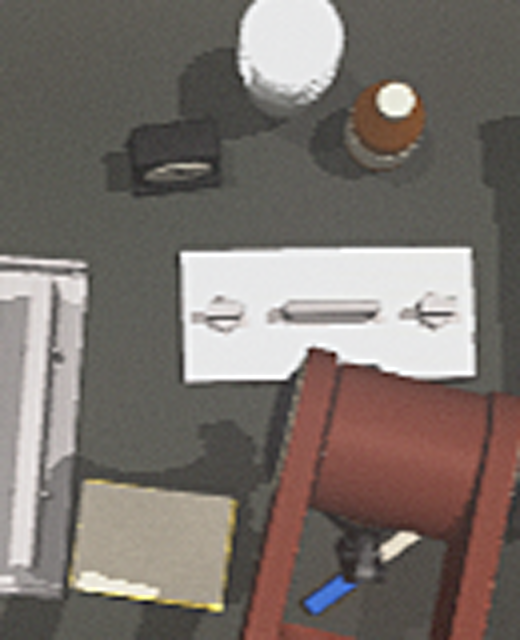

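```bash
python3 - <<'E'
from h import *
T=manip.get_calibration('top'); c=np.load('w9.npy',allow_pickle=True).item()
w=lambda u,v:np.array([u/1.5,v/1.5]); t=lambda u,v:np.array([210+u/4,100+v/4])
ow=[(c,w(541,90),(-.048,.105,.016)),(c,w(729,91),(.048,.105,.016)),(c,w(510,446),(-.048,-.105,.016)),(c,w(658,446),(.048,-.105,.016))]
ot=[(T,t(181,252),(.048,.105,.016)),(T,t(473,247),(.048,-.105,.016)),(T,t(476,376),(-.048,-.105,.016)),(T,t(185,382),(-.048,.105,.016))]
for o in (ow,ot,ow+ot):
    p,r=fitpose(o,[.55,-.03,0]);print(p,r.tolist())
print(back(c,w(645,247),.046),back(c,w(625,360),.046))
p=fitpose(ow,[.55,-.03,0])[0]
s=manip.state()
print(delta([p[0],p[1],.12],Rdown(p[2]),s))
E
```

```text
[ 0.5511747  -0.03101699  0.00807577] [[-0.7, -0.0], [2.0, -1.5], [-1.5, 1.7], [0.5, 1.1]]
[ 0.55049774 -0.0328282   0.00443833] [[0.3, -0.2], [-0.4, -0.3], [0.0, 0.3], [-0.0, 0.2]]
[ 0.55108997 -0.03124636  0.00722476] [[-0.8, 0.3], [1.9, -1.1], [-1.7, 1.8], [0.3, 1.3], [-0.3, -0.3], [-1.0, -0.6], [-0.5, 0.0], [-0.5, 0.1]]
[5.51899547e-01 2.15661334e-04 4.60000000e-02] [ 0.55185574 -0.06035571  0.046     ]
([0.0004, 0.1295, 0.0236], [0.0019, -0.0019, -0.007])
```

>>> {"name": "step_arm", "arguments": {"deltas": [[0,0.05,0,0,0,0,0.16],[0,0.1,0,0,0,0,0.16],[0.0005,0.129,0.01,0,0,-0.005,0.16],[0.0005,0.129,0.04,0,0,-0.005,0.16],[0.0005,0.129,0.07,0,0,-0.005,0.16],[0.0005,0.129,0.09,0,0,-0.005,0.16],[0.0005,0.129,0.105,0,0,-0.005,0.16],[0.0005,0.129,0.105,0,0,-0.005,0.16],[0.0005,0.129,0.105,0,0,-0.005,0.16]]}}

```text
time: 13.0
tool_pos: [0.5518, -0.0313, 0.0404]
tool_rot: [0.001, 0.705, 0.709, 0.002]
contact_force: [-0.8, -0.5, 0.6]
gripper_width: 0.424
```

```bash
python3 - <<'E'
from h import *
s=manip.state(); print(s['tool_pos'],s['contact_force'])
im=manip.grab_frame('wrist')[:,:,::-1]; crop(im,0,0,512,384,1.5,'pics/w10.png')
E
```

```text
[ 0.5517987  -0.03126707  0.04040187] [-0.79559977 -0.49499201  0.57591376]
```

View pics/w10.png

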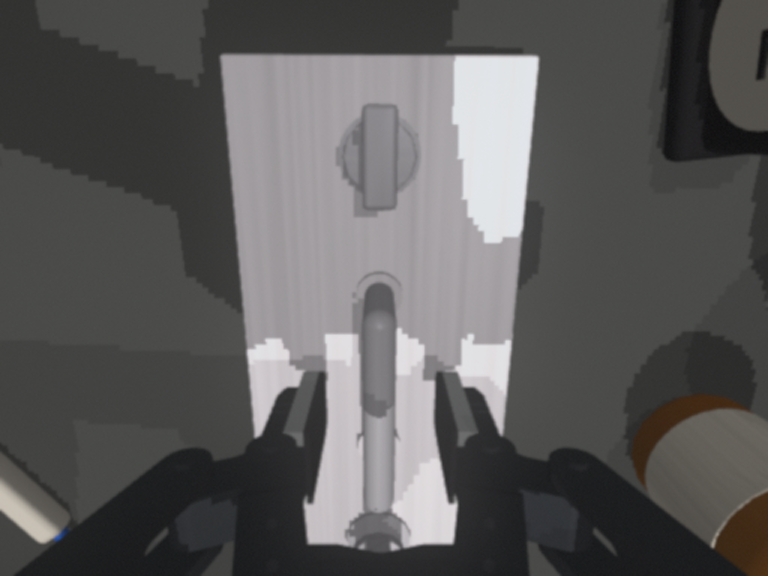

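>>> {"name": "step_arm", "arguments": {"deltas": [[0,0,0.003,0,0,0,0.5],[0,0,0.003,0,0,0,1],[0,0,0.003,0,0,0,1],[0,0,0.003,0,0,0,1],[0,0,0.003,0,0,0,1],[0,0,-0.007,0,0,0,1],[0,0,-0.022,0,0,0,1],[0,0,-0.052,0,0,0,1],[0,0,-0.092,0,0,0,1],[0,0,-0.132,0,0,0,1],[0,0,-0.182,0,0,0,1],[0,0,-0.182,0,0,0,1]]}}

```text
time: 14.25
tool_pos: [0.5556, -0.0321, 0.2319]
tool_rot: [0.007, 0.705, 0.709, 0.006]
contact_force: [1.0, -0.3, -1.0]
gripper_width: 0.093
```

```bash
python3 - <<'E'
from h import *
s=manip.state(); print(s['tool_pos'],s['contact_force'],s['gripper_width'])
c=manip.get_calibration('wrist');
im=manip.grab_frame('wrist')[:,:,::-1]; crop(im,0,0,512,384,1.5,'pics/w11.png')
print(delta([.5225,-.265,.23],Rdown(-np.pi/2+.005),s))
E
```

```text
[ 0.5556421  -0.03205349  0.23189253] [ 1.01788445 -0.32602973 -0.96130717] 0.09322435858322894
([-0.2327, -0.0346, 0.0018], [0.0163, -0.0129, 1.5718])
```

View pics/w11.png

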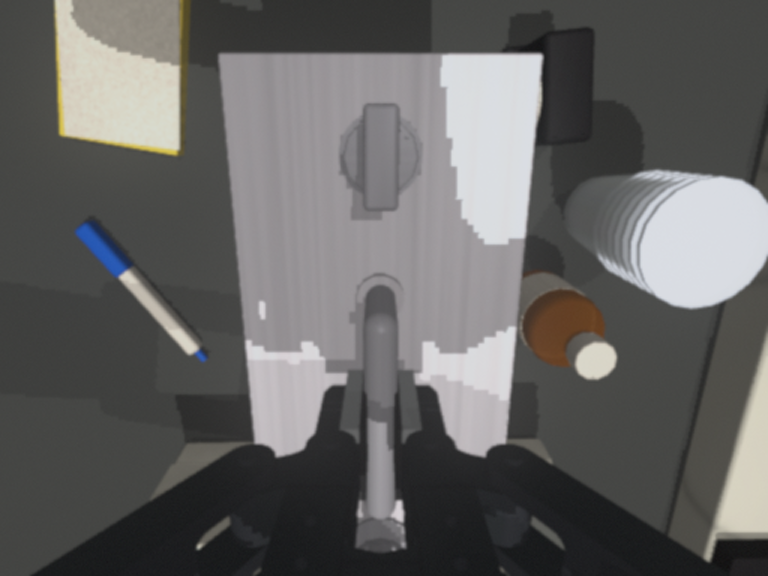

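>>> {"name": "step_arm", "arguments": {"deltas": [[-0.05,-0.008,0,0,0,0.4,1],[-0.05,-0.008,0,0,0,0.4,1],[-0.05,-0.008,0,0,0,0.4,1],[-0.12,-0.018,0,0,0,0.8,1],[-0.12,-0.018,0,0,0,0.8,1],[-0.12,-0.018,0,0,0,0.8,1],[-0.19,-0.028,0,0,0,1.2,1],[-0.19,-0.028,0,0,0,1.2,1],[-0.19,-0.028,0,0,0,1.2,1],[-0.233,-0.0345,0,0,0,1.57,1],[-0.233,-0.0345,0,0,0,1.57,1],[-0.233,-0.0345,0,0,0,1.57,1],[-0.233,-0.0345,0,0,0,1.57,1],[-0.233,-0.0345,0,0,0,1.57,1]]}}

```text
time: 15.7
tool_pos: [0.5174, -0.2639, 0.2195]
tool_rot: [-0.001, 1.0, 0.004, -0.0]
contact_force: [-0.1, 0.4, -3.8]
gripper_width: 0.09
```

```bash
python3 - <<'E'
from h import *
s=manip.state(); print(s['tool_pos'],s['contact_force'],s['gripper_width'],s['joint_pos'].round(3),Rq(s['tool_rot']).as_matrix().round(4).tolist())
c=manip.get_calibration('wrist');np.save('w12.npy',c,allow_pickle=True)
im=manip.grab_frame('wrist')[:,:,::-1]; crop(im,0,0,512,384,1.5,'pics/w12.png')
im=manip.grab_frame('top')[:,:,::-1]; crop(im,320,80,440,260,3.3,'pics/t12.png')
im=manip.grab_frame('scene')[:,:,::-1]; crop(im,100,60,260,200,4.5,'pics/s12.png')
E
```

```text
[ 0.51744895 -0.26394547  0.21946605] [-0.06035243  0.41873292 -3.82459695] 0.08953678954317663 [-0.601 -0.038  1.737  0.002  1.444  0.962] [[1.0, 0.0082, -0.0003], [0.0082, -1.0, 0.0027], [-0.0002, -0.0027, -1.0]]
```

View pics/w12.png

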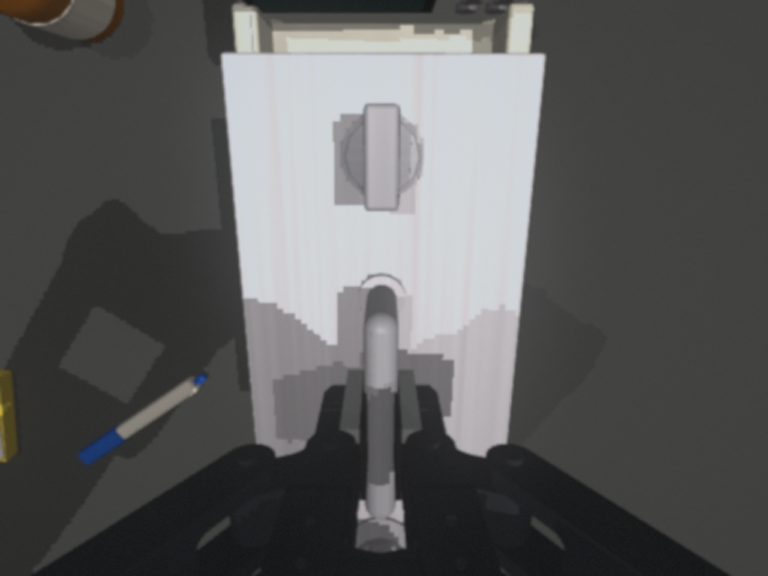

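View pics/s12.png

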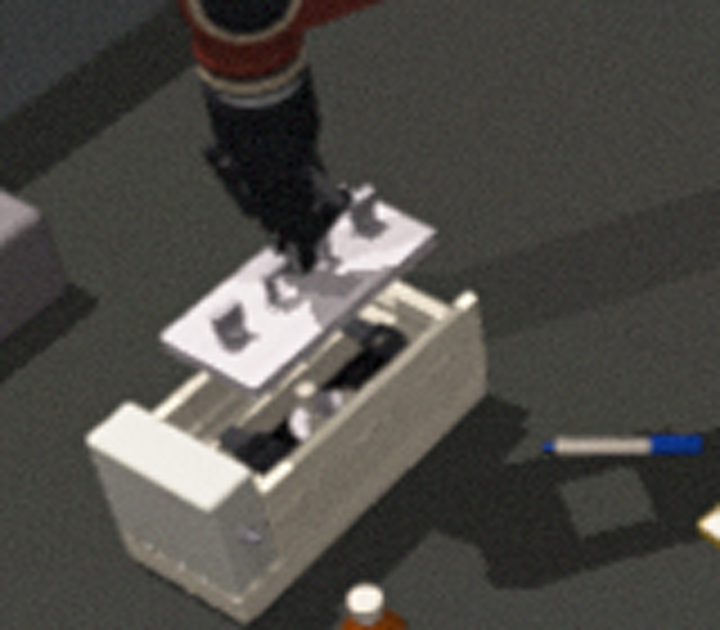

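View pics/t12.png

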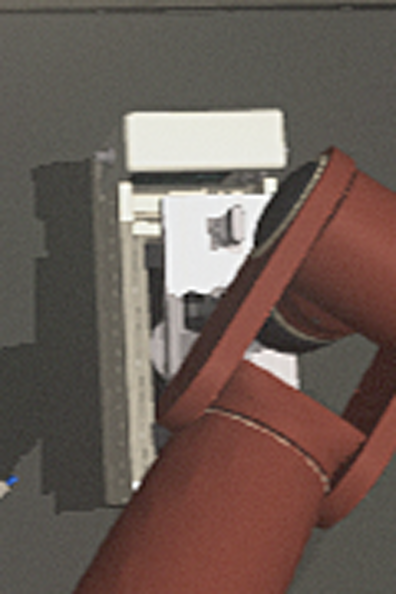

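```bash
python3 - <<'E'
from h import *
im=cv2.imread('pics/w12.png'); crop(im,210,0,560,110,2.28,'pics/w12c.png')
E
```

```text
(no output)
```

View pics/w12c.png

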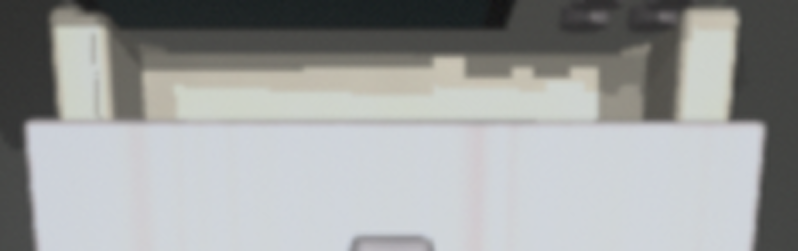

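```bash
python3 - <<'E'
from h import *
c=np.load('w12.npy',allow_pickle=True).item()
w=lambda u,v:np.array([(210+u/2.28)/1.5,v/2.28/1.5])
for u in (58,108,680,730): print(u,back(c,w(u,100),.12).round(4))
for u in (53,735): print('end',back(c,w(u,20),.12).round(4))
for z in (.196,.198,.200): print(back(c,w(28,122),z).round(4),back(c,w(765,122),z).round(4))
f=lambda u,v:np.array([u/1.5,v/1.5])
print('near', back(c,f(257,445),.198),back(c,f(510,445),.198))
print('stud top',back(c,f(381,156),.198+.0325).round(4))
E
```

```text
58 [ 0.6368 -0.1997  0.12  ]
108 [ 0.6369 -0.2093  0.12  ]
680 [ 0.6378 -0.3182  0.12  ]
730 [ 0.6379 -0.3277  0.12  ]
end [ 0.6502 -0.2     0.12  ]
end [ 0.6512 -0.3272  0.12  ]
[ 0.6215 -0.2165  0.196 ] [ 0.6222 -0.3115  0.196 ]
[ 0.6211 -0.2171  0.198 ] [ 0.6219 -0.3109  0.198 ]
[ 0.6208 -0.2177  0.2   ] [ 0.6216 -0.3103  0.2   ]
near [ 0.48800302 -0.21765217  0.198     ] [ 0.48904309 -0.31304489  0.198     ]
stud top [ 0.594  -0.2635  0.2305]
```

```bash
python3 - <<'E'
from h import *
T=manip.get_calibration('top'); t=lambda u,v:np.array([340+u/4.4,105+v/4.4])
im=cv2.imread('pics/top0raw.png'); crop(im,345,105,415,180,8,'pics/tpA.png'); crop(im,345,180,415,240,8,'pics/tpB.png')
for n,u,v,z in [('L -end',90,553,.12),('L +end',75,132,.12),('R -end',302,550,.12),('R +end',272,128,.12),('head far L',80,38,.15),('head far R',289,38,.15),('head near L',82,116,.15),('head near R',293,113,.15)]: print(n,back(T,t(u,v),z).round(4))
E
```

```text
L -end [ 0.3934 -0.2021  0.12  ]
L +end [ 0.652  -0.2027  0.12  ]
R -end [ 0.3933 -0.33    0.12  ]
R +end [ 0.6528 -0.3241  0.12  ]
head far L [ 0.7029 -0.2014  0.15  ]
head far R [ 0.7011 -0.3277  0.15  ]
head near L [ 0.6548 -0.2008  0.15  ]
head near R [ 0.6549 -0.3279  0.15  ]
```

View pics/tpA.png

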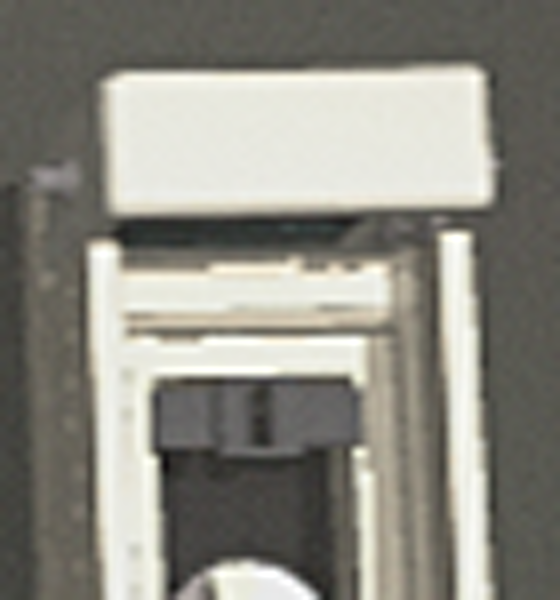

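View pics/tpB.png

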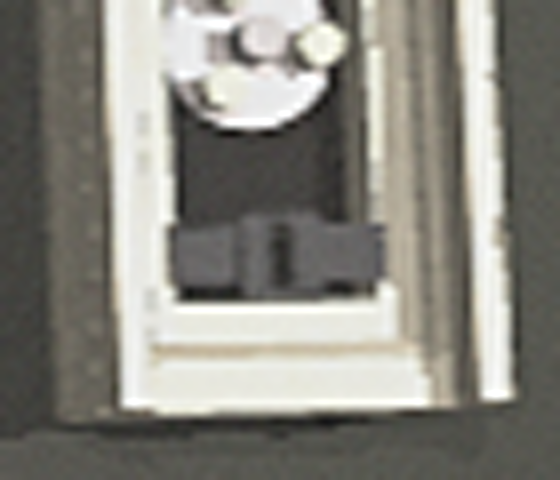

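>>> {"name": "step_arm", "arguments": {"deltas": [[0.0045,0,0.02,0,0,0,1],[0.0045,0,0.045,0,0,0,1],[0.0045,0,0.065,0,0,0,1],[0.0045,0,0.075,0,0,0,1],[0.0045,0,0.078,0,0,0,1],[0.0045,0,0.078,0,0,0,1],[0.0045,0,0.078,0,0,0,1]]}}

```text
time: 16.55
tool_pos: [0.5237, -0.2649, 0.1448]
tool_rot: [0.0, 1.0, 0.003, 0.002]
contact_force: [0.1, -0.3, -3.2]
gripper_width: 0.091
```

```bash
python3 - <<'E'
from h import *
s=manip.state(); print(s['tool_pos'],s['contact_force'],s['gripper_width'],Rq(s['tool_rot']).as_matrix().round(4).tolist())
c=manip.get_calibration('wrist');np.save('w13.npy',c,allow_pickle=True)
im=manip.grab_frame('wrist')[:,:,::-1]; crop(im,0,0,512,384,1.5,'pics/w13.png');crop(im,140,0,380,60,3.3,'pics/w13c.png')
im=manip.grab_frame('scene')[:,:,::-1]; crop(im,100,90,220,200,5.5,'pics/s13.png')
E
```

```text
[ 0.52366723 -0.26491029  0.14476366] [ 0.05323844 -0.29540069 -3.18291633] 0.09073366563500512 [[1.0, 0.0068, 0.0042], [0.0068, -1.0, -0.0003], [0.0042, 0.0004, -1.0]]
```

View pics/w13.png

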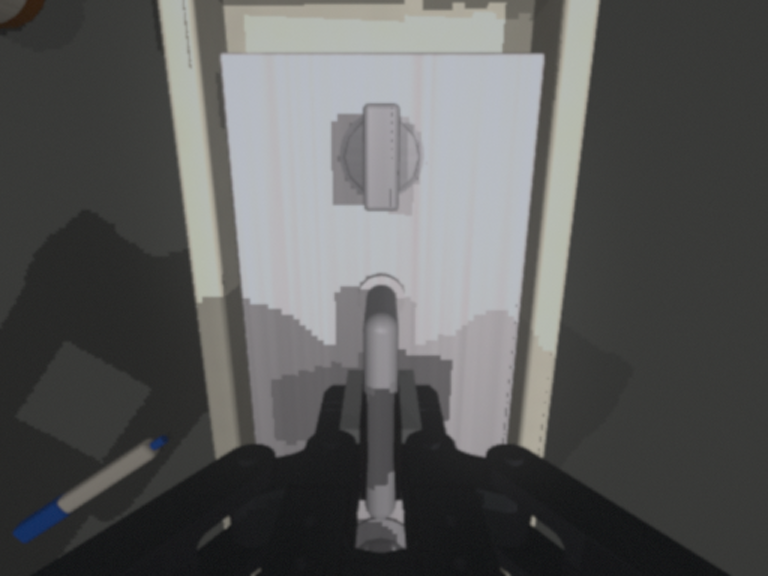

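View pics/w13c.png

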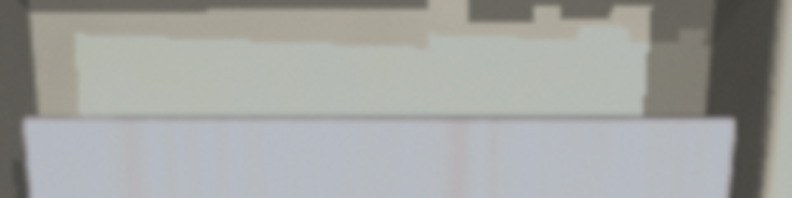

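View pics/s13.png

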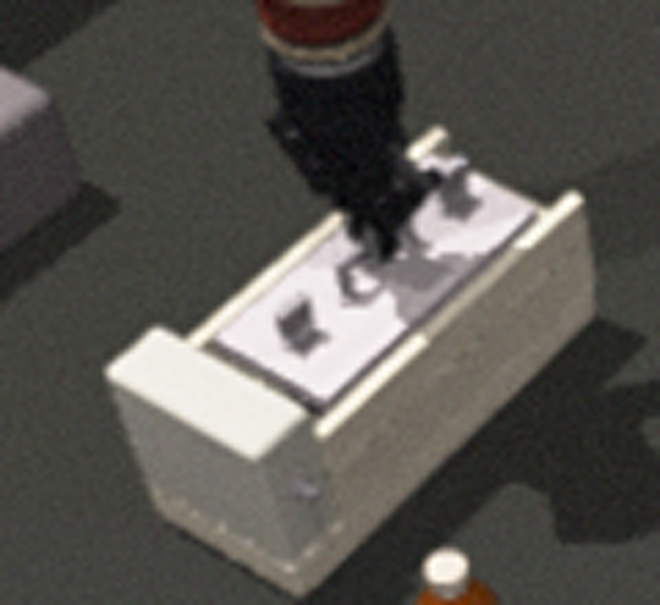

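>>> {"name": "step_arm", "arguments": {"deltas": [[0,0,0.004,0,0,0,1],[0,0,0.008,0,0,0,1],[0,0,0.012,0,0,0,1],[0,0,0.015,0,0,0,1],[0,0,0.017,0,0,0,1],[0,0,0.019,0,0,0,1],[0,0,0.021,0,0,0,1],[0,0,0.021,0,0,0,1],[0,0,0.021,0,0,0,1]]}}

```text
time: 17.55
tool_pos: [0.523, -0.2644, 0.1223]
tool_rot: [-0.0, 1.0, 0.003, 0.001]
contact_force: [-0.3, -0.6, -3.4]
gripper_width: 0.088
```

```bash
python3 - <<'E'
from h import *
s=manip.state(); print(s['tool_pos'],s['contact_force'],s['ft_torque'].round(2),Rq(s['tool_rot']).as_matrix().round(4).tolist())
im=manip.grab_frame('wrist')[:,:,::-1]; crop(im,0,0,512,384,1.5,'pics/w14.png')
E
```

```text
[ 0.52296234 -0.2644234   0.12227433] [-0.33728352 -0.59268539 -3.43154499] [-0.04  0.03  0.01] [[1.0, 0.0066, 0.0022], [0.0066, -1.0, 0.001], [0.0022, -0.001, -1.0]]
```

View pics/w14.png

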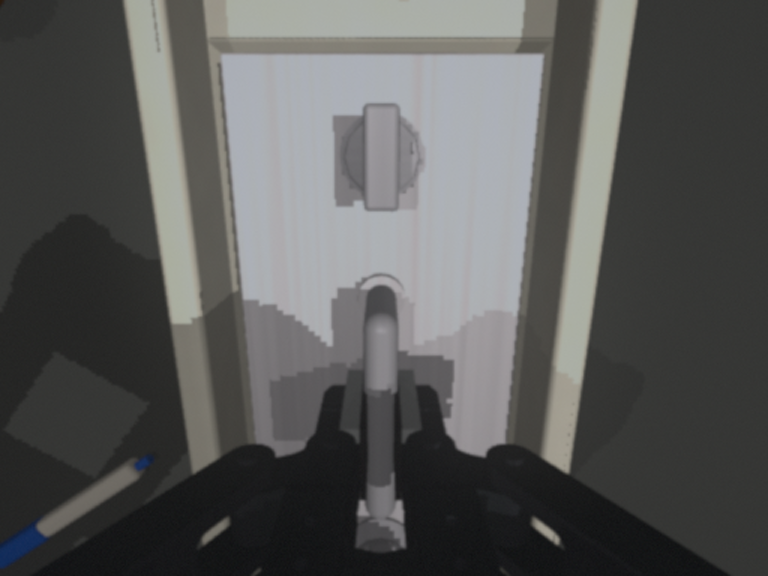

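>>> {"name": "step_arm", "arguments": {"deltas": [[0,0,0.002,0,0,0,1],[0,0,0.004,0,0,0,1],[0,0,0.006,0,0,0,1],[0,0,0.007,0,0,0,1],[0,0,0.008,0,0,0,1],[0,0,0.008,0,0,0,1]]}}

```text
time: 18.2
tool_pos: [0.5228, -0.2643, 0.114]
tool_rot: [-0.001, 1.0, 0.003, 0.001]
contact_force: [0.0, 0.5, -3.5]
gripper_width: 0.092
```

>>> {"name": "step_arm", "arguments": {"deltas": [[0,0,0.0007,0,0,0,1],[0,0,0.0014,0,0,0,1],[0,0,0.002,0,0,0,1],[0,0,0.0025,0,0,0,1],[0,0,0.0025,0,0,0,1]]}}

```text
time: 18.7
tool_pos: [0.5231, -0.2646, 0.1126]
tool_rot: [-0.0, 1.0, 0.003, 0.001]
contact_force: [-2.7, 1.9, 3.1]
gripper_width: 0.09
```

>>> {"name": "step_arm", "arguments": {"deltas": [[0,0,0.0025,0,0,0,0.75],[0,0,0.0025,0,0,0,0.6],[0,0,0.0025,0,0,0,0.4],[0,0,0.0025,0,0,0,0.16],[0,0,0.0025,0,0,0,0.16],[0,0,-0.02,0,0,0,0.16],[0,0,-0.05,0,0,0,0.16],[0,0,-0.08,0,0,0,0.16],[0,0,-0.08,0,0,0,0.16],[0,0,-0.08,0,0,0,0.16]]}}

```text
time: 19.7
tool_pos: [0.5232, -0.2647, 0.1926]
tool_rot: [0.0, 1.0, 0.003, 0.002]
contact_force: [0.8, 0.3, -0.4]
gripper_width: 0.417
```

```bash
python3 - <<'E'
from h import *
s=manip.state(); print(s['tool_pos'],s['contact_force'],s['ft_torque'].round(2),Rq(s['tool_rot']).as_matrix().round(4).tolist(),s['joint_pos'].round(3))
c=manip.get_calibration('wrist');np.save('w15.npy',c,allow_pickle=True)
im=manip.grab_frame('wrist')[:,:,::-1]; crop(im,0,0,512,384,1.5,'pics/w15.png')
im=manip.grab_frame('scene')[:,:,::-1]; crop(im,100,90,220,200,5.5,'pics/s15.png')
E
```

```text
[ 0.52322355 -0.26474186  0.19257696] [ 0.76196426  0.26352135 -0.40196759] [ 0.06  0.01 -0.07] [[1.0, 0.0066, 0.0039], [0.0066, -1.0, -0.0001], [0.0039, 0.0001, -1.0]] [-0.596 -0.008  1.753  0.002  1.393  0.967]
```

View pics/w15.png

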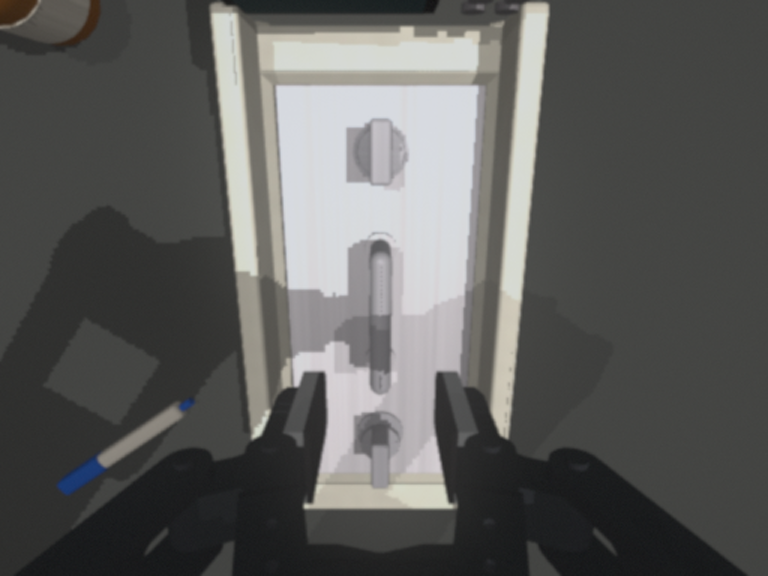

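View pics/s15.png

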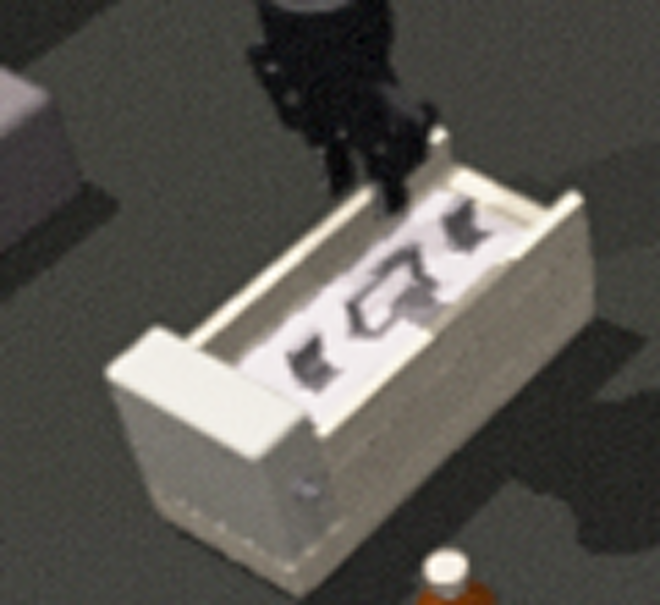

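```bash
python3 - <<'E'
from h import *
c=np.load('w15.npy',allow_pickle=True).item(); f=lambda u,v:np.array([u/1.5,v/1.5])
im=cv2.imread('pics/w15.png'); crop(im,320,100,440,210,5,'pics/w15a.png'); crop(im,320,390,440,500,5,'pics/w15b.png')
for n,u,v,z in [('studA c',381,152,.1235),('handle far end',380,252,.126),('handle near end',380,392,.126),('face farL',276,86,.091),('face farR',484,86,.091),('near L',319,473,.091)]: print(n,back(c,f(u,v),z).round(4))
E
```

```text
studA c [ 0.5992 -0.2646  0.1235]
handle far end [ 0.5586 -0.2644  0.126 ]
handle near end [ 0.4918 -0.2649  0.126 ]
face farL [ 0.6266 -0.2172  0.091 ]
face farR [ 0.6273 -0.3107  0.091 ]
near L [ 0.4191 -0.2298  0.091 ]
```

View pics/w15a.png

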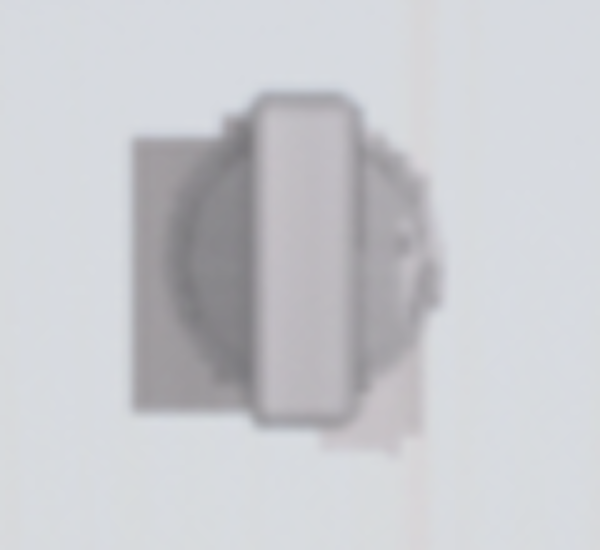

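View pics/w15b.png

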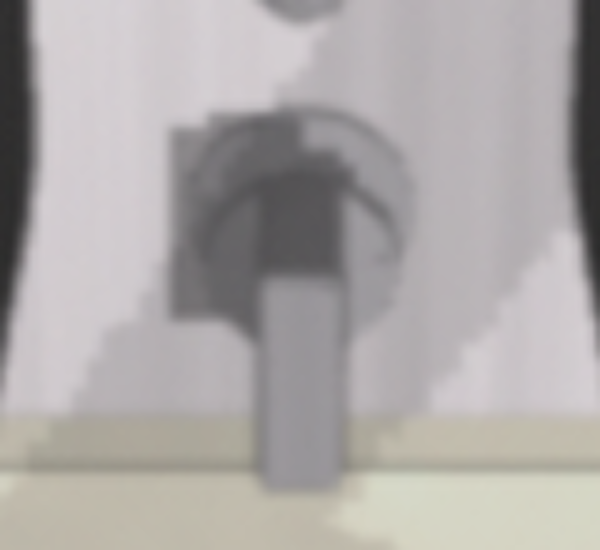

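>>> {"name": "step_arm", "arguments": {"deltas": [[0.04,0,0,0,0,0,0.3],[0.076,0,0.01,0,0,0,0.3],[0.076,0,0.03,0,0,0,0.3],[0.076,0,0.05,0,0,0,0.3],[0.076,0,0.055,0,0,0,0.3],[0.076,0,0.055,0,0,0,0.3],[0.076,0,0.055,0,0,0,0.3]]}}

```text
time: 20.5
tool_pos: [0.5989, -0.264, 0.1372]
tool_rot: [-0.0, 1.0, 0.003, 0.001]
contact_force: [1.0, -0.5, -0.2]
gripper_width: 0.35
```

```bash
python3 - <<'E'
from h import *
s=manip.state(); print(s['tool_pos'],s['contact_force'],s['ft_torque'].round(2),Rq(s['tool_rot']).as_matrix().round(4).tolist(),s['joint_pos'].round(3))
im=manip.grab_frame('wrist')[:,:,::-1]; crop(im,0,0,512,384,1.5,'pics/w16.png')
im=manip.grab_frame('scene')[:,:,::-1]; crop(im,100,90,220,200,5.5,'pics/s16.png')
E
```

```text
[ 0.59890115 -0.26403583  0.13720435] [ 1.03087998 -0.49135421 -0.24046707] [ 0.01 -0.02 -0.06] [[1.0, 0.0065, 0.0024], [0.0065, -1.0, 0.0009], [0.0024, -0.0009, -1.0]] [-0.53   0.199  1.629  0.002  1.313  1.034]
```

View pics/w16.png

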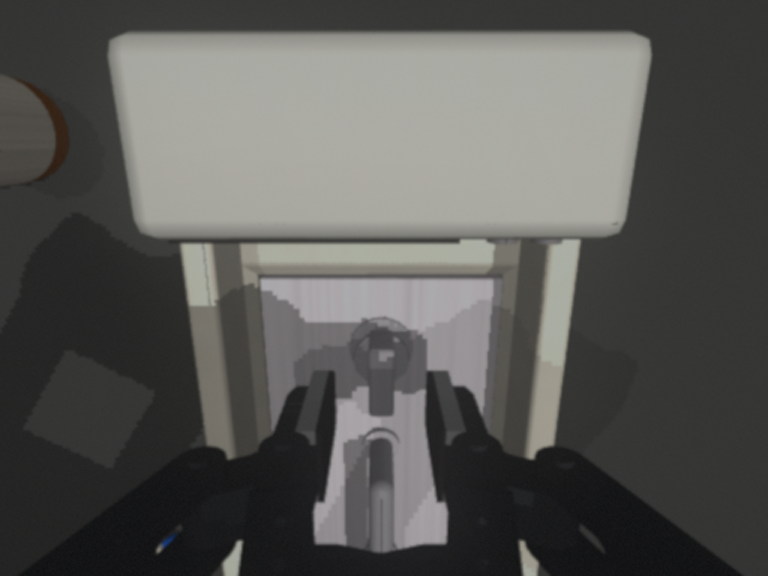

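View pics/s16.png

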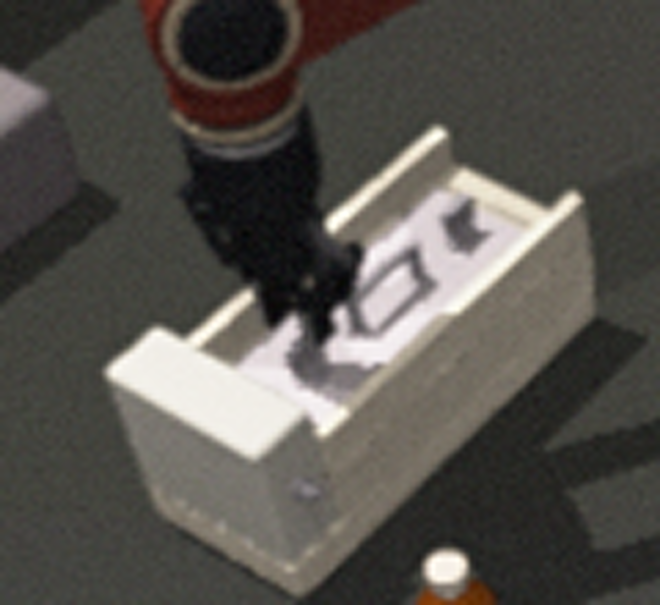

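>>> {"name": "step_arm", "arguments": {"deltas": [[0,0,0.01,0,0,0,0.3],[0,0,0.018,0,0,0,0.3],[0,0,0.023,0,0,0,0.3],[0,0,0.023,0,0,0,0.3],[0,0,0.023,0,0,0,1],[0,0,0.023,0,0,0,1],[0,0,0.023,0,0,0,1],[0,0,0.023,0,0,0,1]]}}

```text
time: 21.4
tool_pos: [0.5991, -0.264, 0.1142]
tool_rot: [-0.0, 1.0, 0.003, 0.001]
contact_force: [-0.9, 0.1, 0.9]
gripper_width: 0.086
```

Gripped (9 mm). Push in 7 mm.

>>> {"name": "step_arm", "arguments": {"deltas": [[0,0,0.002,0,0,0,1],[0,0,0.004,0,0,0,1],[0,0,0.006,0,0,0,1],[0,0,0.0075,0,0,0,1],[0,0,0.0075,0,0,0,1]]}}

```text
time: 21.9
tool_pos: [0.5991, -0.264, 0.1079]
tool_rot: [-0.0, 1.0, 0.003, 0.001]
contact_force: [-4.8, 1.3, 8.3]
gripper_width: 0.086
```

>>> {"name": "step_arm", "arguments": {"deltas": [[0,0,0.0006,0,0,0.12,1],[0,0,0.0006,0,0,0.24,1],[0,0,0.0006,0,0,0.36,1],[0,0,0.0006,0,0,0.48,1],[0,0,0.0006,0,0,0.6,1],[0,0,0.0006,0,0,0.72,1],[0,0,0.0006,0,0,0.84,1],[0,0,0.0006,0,0,0.96,1],[0,0,0.0006,0,0,1.08,1],[0,0,0.0006,0,0,1.2,1],[0,0,0.0006,0,0,1.32,1],[0,0,0.0006,0,0,1.44,1],[0,0,0.0006,0,0,1.56,1],[0,0,0.0006,0,0,1.58,1],[0,0,0.0006,0,0,1.58,1]]}}

```text
time: 23.4
tool_pos: [0.5996, -0.2637, 0.1078]
tool_rot: [0.002, -0.706, 0.708, -0.001]
contact_force: [-3.3, 3.5, 9.9]
gripper_width: 0.088
```

```bash
python3 - <<'E'
from h import *
s=manip.state(); print(s['tool_pos'],s['contact_force'],s['ft_torque'].round(2),Rq(s['tool_rot']).as_matrix().round(4).tolist(),s['joint_pos'].round(3),s['gripper_width'])
im=manip.grab_frame('wrist')[:,:,::-1]; crop(im,0,0,512,384,1.5,'pics/w17.png')
E
```

```text
[ 0.5995937  -0.26368415  0.10782246] [-3.29575606  3.52862952  9.85220788] [0.5  0.7  0.19] [[-0.0021, -1.0, 0.0032], [-1.0, 0.0021, 0.001], [-0.0011, -0.0032, -1.0]] [-0.529  0.229  1.646  0.003  1.264  2.614] 0.0875503121875945
```

View pics/w17.png

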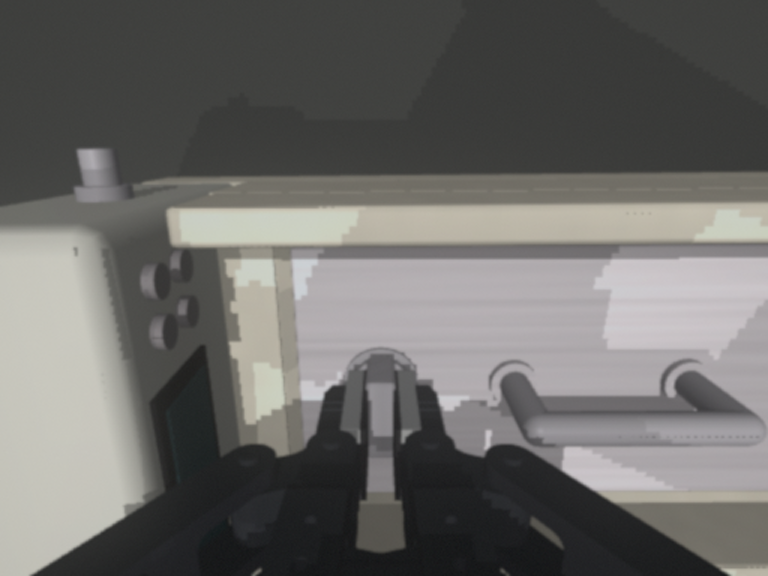

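>>> {"name": "step_arm", "arguments": {"deltas": [[0,0,-0.001,0,0,0,1],[0,0,-0.002,0,0,0,1],[0,0,-0.003,0,0,0,1],[0,0,-0.003,0,0,0,0.7],[0,0,-0.003,0,0,0,0.3],[0,0,-0.003,0,0,0,0.3],[0,0,-0.003,0,0,0,0.3],[0,0,-0.02,0,0,0,0.3],[0,0,-0.05,0,0,0,0.3],[0,0,-0.085,0,0,0,0.3],[0,0,-0.085,0,0,0,0.3],[0,0,-0.085,0,0,0,0.3]]}}

```text
time: 24.65
tool_pos: [0.5998, -0.2646, 0.1938]
tool_rot: [0.002, -0.706, 0.708, -0.003]
contact_force: [0.8, 0.3, 0.0]
gripper_width: 0.351
```

```bash
python3 - <<'E'
from h import *
s=manip.state(); print(s['tool_pos'],s['contact_force'],s['gripper_width'])
im=manip.grab_frame('wrist')[:,:,::-1]; crop(im,0,0,512,384,1.5,'pics/w18.png')
im=manip.grab_frame('scene')[:,:,::-1]; crop(im,100,90,220,200,5.5,'pics/s18.png')
print(delta([.4472,-.2646,.19],Rdown(-np.pi/2+.0066),s))
E
```

```text
[ 0.59977858 -0.26457899  0.19375533] [0.75990562 0.30700961 0.02481689] 0.3509677126412681
([0.0004, 0.1526, 0.0028], [-0.0038, -0.0056, -1.5801])
```

View pics/w18.png

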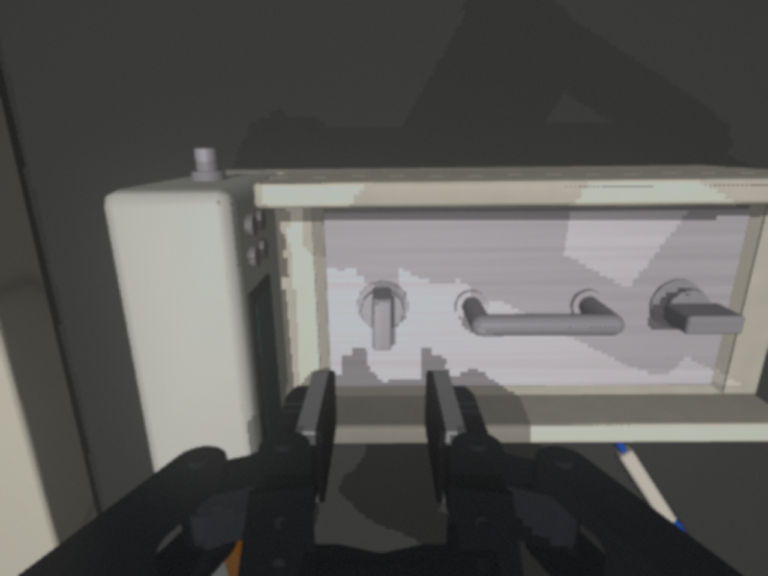

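View pics/s18.png

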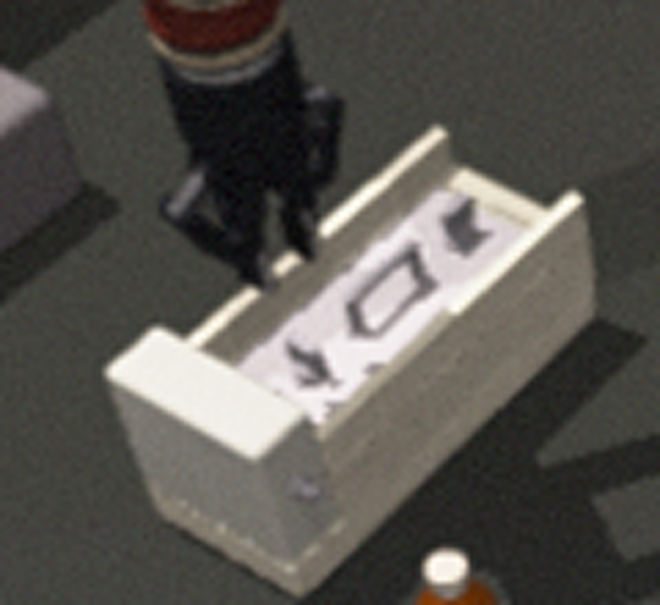

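>>> {"name": "step_arm", "arguments": {"deltas": [[0,0.04,0,0,0,-0.4,0.3],[0,0.04,0,0,0,-0.4,0.3],[0,0.04,0,0,0,-0.4,0.3],[0,0.08,0,0,0,-0.8,0.3],[0,0.08,0,0,0,-0.8,0.3],[0,0.08,0,0,0,-0.8,0.3],[0,0.12,0,0,0,-1.2,0.3],[0,0.12,0,0,0,-1.2,0.3],[0,0.12,0,0,0,-1.2,0.3],[0,0.1526,0,0,0,-1.58,0.3],[0,0.1526,0,0,0,-1.58,0.3],[0,0.1526,0,0,0,-1.58,0.3],[0,0.1526,0.03,0,0,-1.58,0.3],[0,0.1526,0.05,0,0,-1.58,0.3],[0,0.1526,0.055,0,0,-1.58,0.3],[0,0.1526,0.055,0,0,-1.58,0.3],[0,0.1526,0.055,0,0,-1.58,0.3]]}}

```text
time: 26.45
tool_pos: [0.4466, -0.2637, 0.136]
tool_rot: [-0.0, 1.0, 0.003, 0.001]
contact_force: [0.5, -0.4, -0.1]
gripper_width: 0.347
```

```bash
python3 - <<'E'
from h import *
s=manip.state(); print(s['tool_pos'],s['contact_force'],s['gripper_width'],Rq(s['tool_rot']).as_matrix().round(4).tolist())
im=manip.grab_frame('wrist')[:,:,::-1]; crop(im,0,0,512,384,1.5,'pics/w19.png')
E
```

```text
[ 0.44658944 -0.26374149  0.13604505] [ 0.46870006 -0.44945593 -0.05860868] 0.3468442591386784 [[1.0, 0.0066, 0.0027], [0.0066, -1.0, 0.0007], [0.0027, -0.0007, -1.0]]
```

View pics/w19.png

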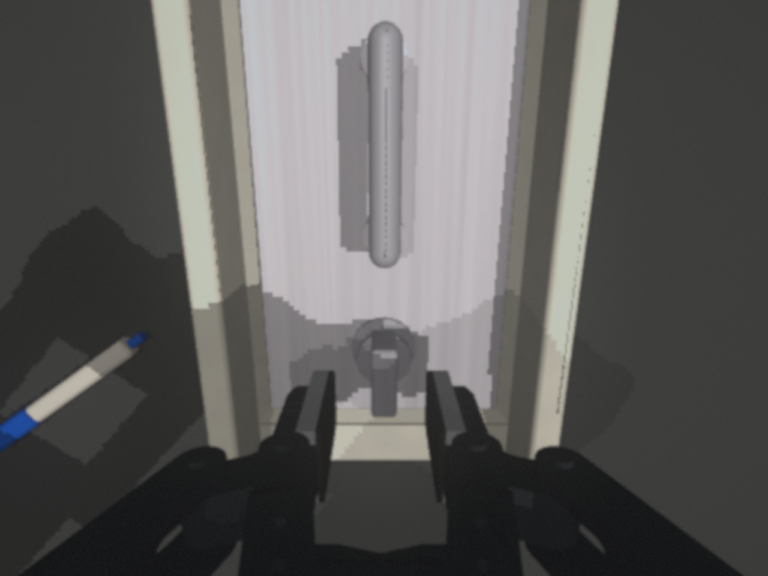

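>>> {"name": "step_arm", "arguments": {"deltas": [[0.0005,0.001,0.01,0,0,0,0.3],[0.0005,0.001,0.017,0,0,0,0.3],[0.0005,0.001,0.022,0,0,0,0.3],[0.0005,0.001,0.022,0,0,0,0.3],[0.0005,0.001,0.022,0,0,0,1],[0.0005,0.001,0.022,0,0,0,1],[0.0005,0.001,0.022,0,0,0,1],[0.0005,0.001,0.022,0,0,0,1]]}}

```text
time: 27.3
tool_pos: [0.4469, -0.2646, 0.1137]
tool_rot: [-0.0, 1.0, 0.003, 0.001]
contact_force: [-0.3, 0.3, 0.6]
gripper_width: 0.088
```

>>> {"name": "step_arm", "arguments": {"deltas": [[0,0,0.002,0,0,0,1],[0,0,0.004,0,0,0,1],[0,0,0.006,0,0,0,1],[0,0,0.0078,0,0,0,1],[0,0,0.0078,0,0,0,1]]}}

```text
time: 27.8
tool_pos: [0.447, -0.2646, 0.1069]
tool_rot: [-0.001, 1.0, 0.003, 0.001]
contact_force: [-4.5, 2.4, 9.1]
gripper_width: 0.087
```

Pressed 6.8 mm; now the quarter turn.

>>> {"name": "step_arm", "arguments": {"deltas": [[0,0,0.0002,0,0,0.12,1],[0,0,0.0002,0,0,0.24,1],[0,0,0.0002,0,0,0.36,1],[0,0,0.0002,0,0,0.48,1],[0,0,0.0002,0,0,0.6,1],[0,0,0.0002,0,0,0.72,1],[0,0,0.0002,0,0,0.84,1],[0,0,0.0002,0,0,0.96,1],[0,0,0.0002,0,0,1.08,1],[0,0,0.0002,0,0,1.2,1],[0,0,0.0002,0,0,1.32,1],[0,0,0.0002,0,0,1.44,1],[0,0,0.0002,0,0,1.56,1],[0,0,0.0002,0,0,1.58,1],[0,0,0.0002,0,0,1.58,1]]}}

```text
time: 29.3
tool_pos: [0.4476, -0.2641, 0.107]
tool_rot: [0.002, -0.706, 0.708, -0.0]
contact_force: [-2.5, 5.1, 9.2]
gripper_width: 0.088
```

>>> {"name": "step_arm", "arguments": {"deltas": [[0,0,-0.001,0,0,0,1],[0,0,-0.002,0,0,0,1],[0,0,-0.003,0,0,0,1],[0,0,-0.003,0,0,0,0.7],[0,0,-0.003,0,0,0,0.3],[0,0,-0.003,0,0,0,0.3],[0,0,-0.003,0,0,0,0.3],[0,0,-0.02,0,0,0,0.3],[0,0,-0.05,0,0,0,0.3],[0,0,-0.09,0,0,0,0.3],[0,-0.04,-0.12,0,0,0,0.3],[0,-0.07,-0.12,0,0,0,0.3],[0,-0.07,-0.12,0,0,0,0.3]]}}

```text
time: 30.6
tool_pos: [0.5194, -0.2651, 0.2269]
tool_rot: [0.002, -0.707, 0.707, -0.002]
contact_force: [-0.2, -0.6, -1.1]
gripper_width: 0.345
```

```bash
python3 - <<'E'
from h import *
s=manip.state(); print(s['tool_pos'],s['contact_force'],s['gripper_width'],s['time'])
c=manip.get_calibration('wrist');np.save('w20.npy',c,allow_pickle=True)
im=manip.grab_frame('wrist')[:,:,::-1]; crop(im,0,0,512,384,1.5,'pics/w20.png')
im=manip.grab_frame('scene')[:,:,::-1]; crop(im,0,0,512,384,1.5,'pics/s20.png')
E
```

```text
[ 0.51938079 -0.26508813  0.22692191] [-0.1944858  -0.57824966 -1.05533199] 0.3448431400823258 30.6
```

View pics/w20.png

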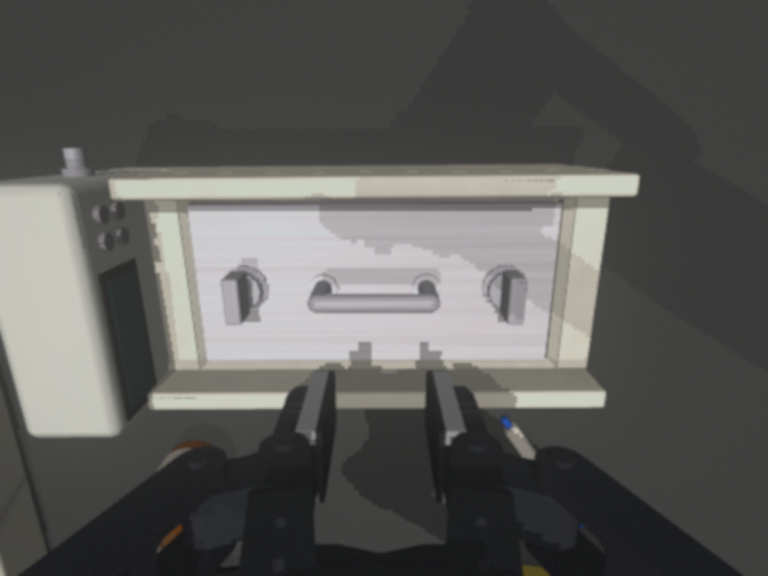

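View pics/s20.png

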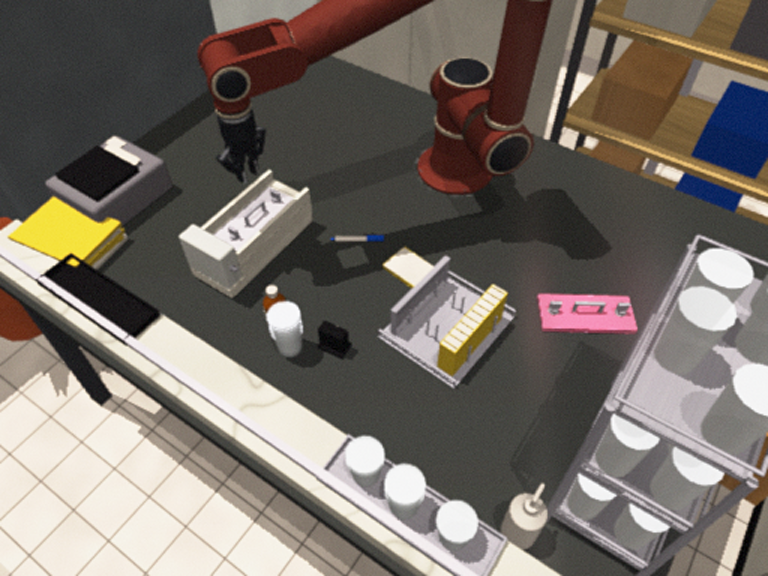

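```bash
python3 - <<'E'
from h import *
im=cv2.imread('pics/w20.png'); crop(im,200,250,300,340,8,'pics/w20a.png'); crop(im,460,250,560,340,8,'pics/w20b.png')
E
```

```text
(no output)
```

View pics/w20a.png

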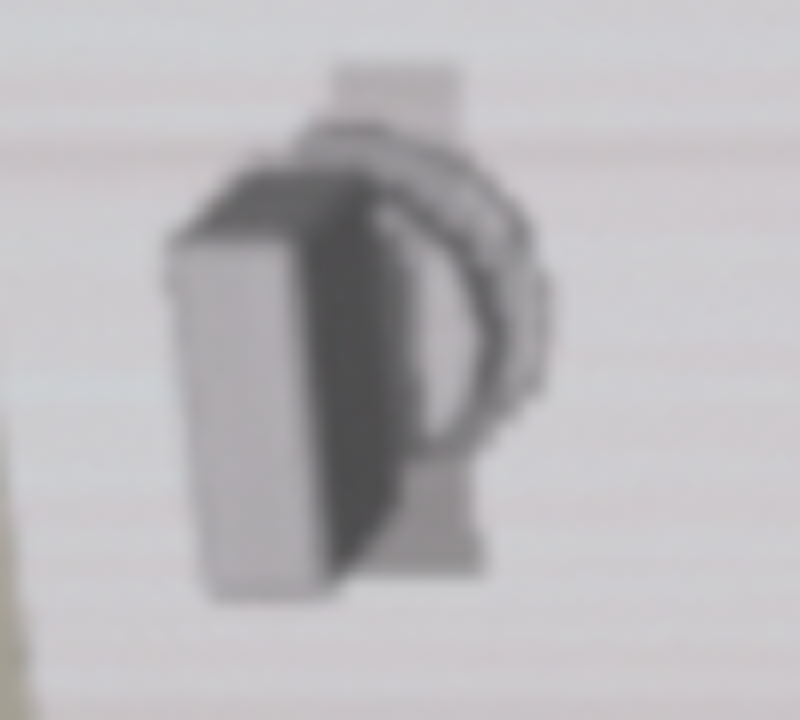

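View pics/w20b.png

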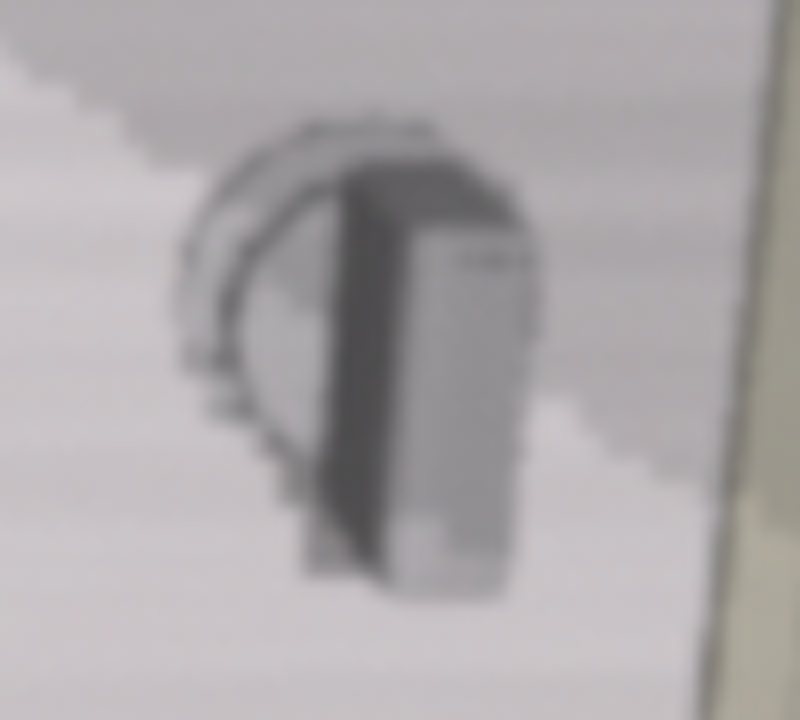

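```bash
python3 - <<'E'
from h import *
c=np.load('w20.npy',allow_pickle=True).item()
A=np.array([(170,240),(292,240),(335,597),(205,597)])/8+[200,250]; B=np.array([(412,225),(530,225),(505,597),(388,597)])/8+[460,250]
A/=1.5;B/=1.5
# image right=tool y=-X, up=tool x=-Y. corners order TL,TR,BR,BL -> world (dx,dy)
L=np.array([(.0045,-.013),(-.0045,-.013),(-.0045,.013),(.0045,.013)])
def pts(cx,cy,z,t):
    R=np.array([[np.cos(t),-np.sin(t)],[np.sin(t),np.cos(t)]]); P=L@R.T+[cx,cy]; return np.c_[P,np.full(4,z)]
def r(p):
    x,y,yaw,zA,zB,tA,tB=p; d=.076*np.array([np.cos(yaw),np.sin(yaw)])
    return np.r_[(proj(c,pts(x+d[0],y+d[1],zA,tA))-A).ravel(),(proj(c,pts(x-d[0],y-d[1],zB,tB))-B).ravel()]
s=least_squares(r,[.523,-.2646,.0066,.12,.12,0,0]); print(s.x.round(4),abs(s.fun).max())
E
```

```text
[ 0.5233 -0.2638  0.0143  0.1161  0.1205  0.0037  0.0236] 0.9223771910653795
```

>>> {"name": "step_arm", "arguments": {"deltas": [[0,0.05,0.03,0,0,0,0.3],[0,0.0716,0.033,0,0,0,0.3],[0,0.0716,0.033,0,0,0,0.3],[0,0.0716,0.033,0,0,0,0.3]]}}

```text
time: 31.1
tool_pos: [0.444, -0.2645, 0.1917]
tool_rot: [0.001, -0.706, 0.709, -0.0]
contact_force: [0.1, -0.4, 1.0]
gripper_width: 0.346
```

```bash
python3 - <<'E'
from h import *
s=manip.state(); print(s['tool_pos'],Rq(s['tool_rot']).as_matrix().round(4).tolist())
im=manip.grab_frame('wrist')[:,:,::-1]; cv2.imwrite('pics/w21raw.png',im); np.save('w21.npy',manip.get_calibration('wrist'),allow_pickle=True)
crop(im,225,170,290,250,8,'pics/w21.png')
im=cv2.imread('pics/w18.png'); crop(im,338,255,435,375,5.33,'pics/w18z.png')
E
```

```text
[ 0.44401419 -0.26446109  0.19173562] [[-0.004, -1.0, 0.0017], [-1.0, 0.004, 0.0016], [-0.0017, -0.0017, -1.0]]
```

View pics/w21.png

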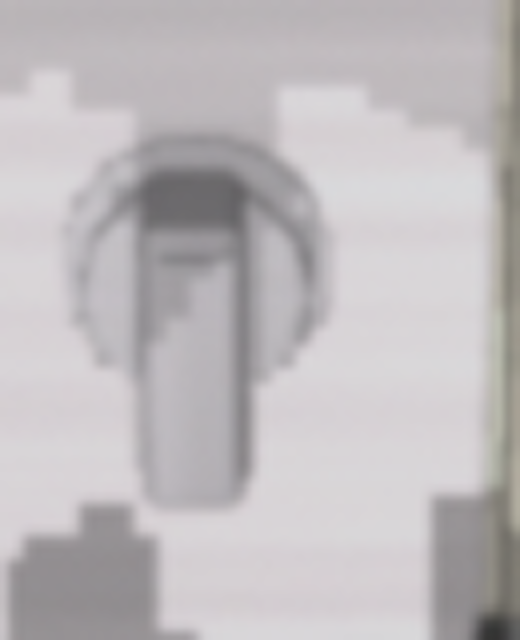

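View pics/w18z.png

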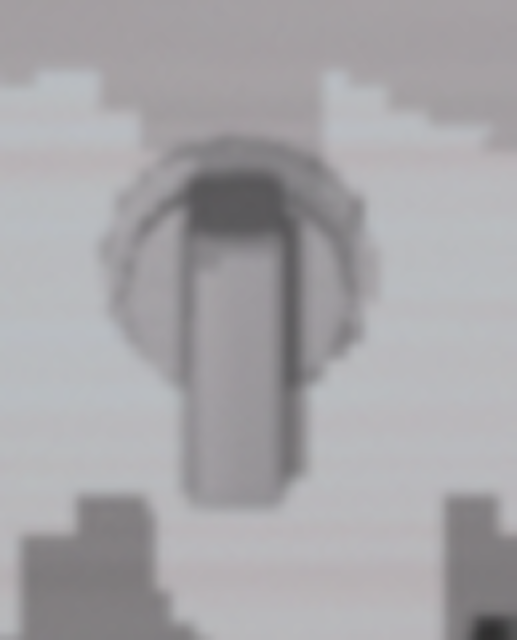

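```bash
python3 - <<'E'
from h import *
c=np.load('w21.npy',allow_pickle=True).item()
B=np.array([(143,228),(246,228),(246,503),(147,503)])/8+[225,170]
C=np.array([(200,135)])/8+[225,170] # collar/flange top rim on face
L=np.array([(.0045,-.013),(-.0045,-.013),(-.0045,.013),(.0045,.013)])
for y in (-.2641,-.2646,-.2651):
  def r(p):
    x,z,t=p; R=np.array([[np.cos(t),-np.sin(t)],[np.sin(t),np.cos(t)]]); P=np.c_[L@R.T+[x,y],np.full(4,z)]
    return (proj(c,P)-B).ravel()
  s=least_squares(r,[.447,.12,0]); print(y,s.x.round(4),s.fun.round(1))
# same on unlocked-known reference: handle bar ends visible? check bar top z=.126 row
im=cv2.imread('pics/w21raw.png'); crop(im,60,150,300,280,3.3,'pics/w21h.png')
E
```

```text
-0.2641 [ 4.474e-01  1.176e-01 -3.000e-04] [-0.1 -0.2  0.1 -0.3  0.1  0.2 -0.2  0.2]
-0.2646 [ 4.474e-01  1.189e-01 -3.000e-04] [-0.2 -0.4  0.2 -0.4  0.2  0.3 -0.2  0.3]
-0.2651 [ 4.474e-01  1.201e-01 -3.000e-04] [-0.2 -0.5  0.2 -0.5  0.2  0.4 -0.2  0.4]
```

View pics/w21h.png

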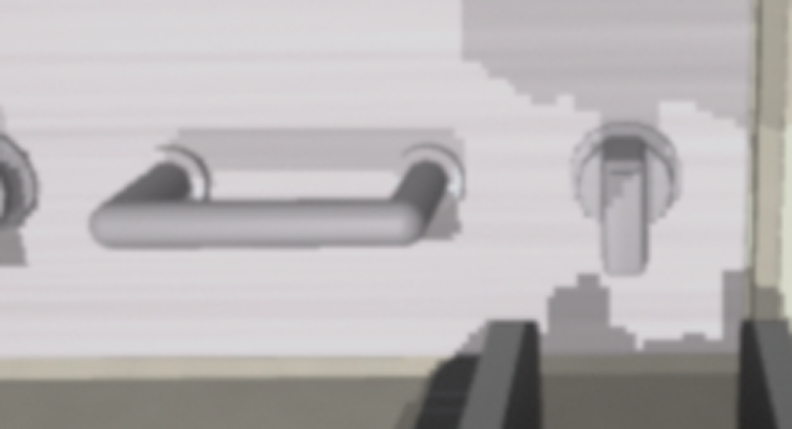

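>>> {"name": "step_arm", "arguments": {"deltas": [[0,0,-0.04,0,0,0,0.3],[0,0,-0.06,0,0,0,0.3],[0,0,-0.06,0,0,0,0.3],[0,0,-0.06,0,0,0,0.3]]}}

```text
time: 31.55
tool_pos: [0.4457, -0.2649, 0.2531]
tool_rot: [0.001, -0.706, 0.708, -0.001]
contact_force: [-0.5, -0.1, -0.6]
gripper_width: 0.347
```

```bash
python3 - <<'E'
from h import *
im=manip.grab_frame('top')[:,:,::-1]; a=cv2.imread('pics/top0raw.png')
d=np.hstack([a[60:270,140:345],im[60:270,140:345]]); crop(d,0,0,410,210,1.95,'pics/cmp.png')
print(manip.state()['contact_force'],manip.state()['time'])
E
```

```text
[-0.23299377  0.83717448 -0.61688569] 31.6
```

View pics/cmp.png

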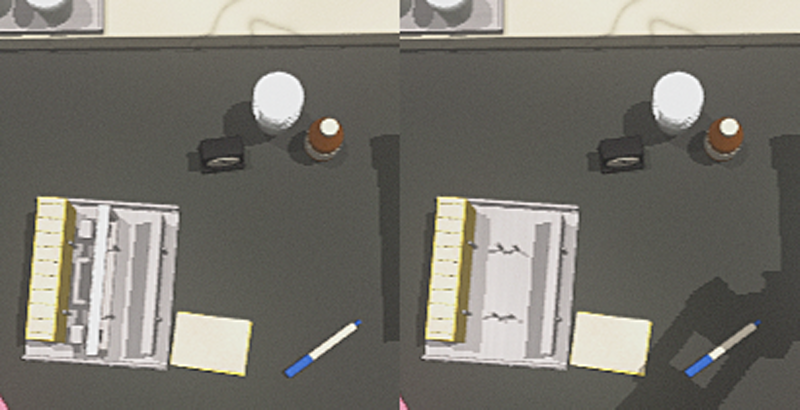

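The before and after views match: box, tray, pad, marker, clock, bottle and cups are all unmoved.

```bash
python3 -c "
from plant import manip
print(manip.job_done())"
```

```text
the job is handed in; nothing more can be done
None
```

The cover is home in the pump bay with both studs turned and locked, and I handed the job in at about 31.6 s.

**What I did:** I lifted the cover out of the sorter by its top edge and laid it face up on free counter. I then took it by the handle and lowered it slowly into the bay. Contact came with the TCP at z = 0.1126 m, against 0.1125 m expected for fully home. I gripped each wing in turn, pushed it in 6.3 mm (stud by the display head) and 6.8 mm (the other), turned it a quarter clockwise, let it rise and released it.

**Last checks:**
- **Turn:** both wings stand across the cover, within about 0.02 rad.
- **Notch:** I judged this from pictures only; no force or touch test was made. Compared with the handle bar in close views, both wing tops sit about 3 mm in (z about 0.1205 m ± 1 mm), as they should in the notch. An earlier, coarser fit from a wider view disagreed: it put the wing by the display head near 0.116 m, which would be too low, and the other at 0.1205 m. I trusted the closer views, in which the two studs look the same height.
- **Surroundings:** before and after overhead pictures show the record box, steel tray, card pad, marker, clock, bottle and cups unmoved.

**One thing to note:** while tilting the cover to lay it down, joint 3 read 2.584 rad, against its listed limit of 2.58. I backed off at once.

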